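# Nip down the extractor cover in cross order

## Robot

A 6-joint arm with a two-finger parallel gripper is mounted at the origin on the work surface. World frame = base frame: x ahead of the robot, y to its left, z up, the work surface at z = 0. Lengths are in m, angles in rad, forces in N, time in s.
With the tool pointing down it reaches from about 0.35 to 0.775 m from the base axis. Payload 5.5 kg.
Tool frame: the origin (TCP) lies between the finger pads; the fingertips stand 11 mm ahead of it and the grasp point (between the pads) lies 8 mm behind it (tips_ahead is the distance from the TCP to the fingertips, in m); z points along the fingers, y is the line along which they close (so a half turn about z gives the same grasp; the last joint's range is limited). The gripper opens to 85 mm and grips with 20 to 120 N. Pads are 22 mm wide; open, the fingers measure 114 mm over their backs; the gripper's body (76 mm by 85 mm) begins 54 mm behind the grasp point. The pads swing forward as they close: fully open they stand 13 mm farther back than shut.
Start: joints at [-1.346, 0.313, 0.046, 1.304, 0, 1.431], TCP at [0.205, -0.537, 0.203] pointing down, gripper open.
Joint ranges: [-2.76, 2.76], [-0.86, 1.69], [-1.03, 1.26], [-2.2, 2.34], [-1.47, 1.5], [-3.14, 3.14]. Speed limits (rad/s): [2.57, 2.57, 3.14, 3.14, 3.14, 3.14].

## Interface

Orientations are given as a unit quaternion [w, x, y, z].
In Python, from workcell import * gives the robot as it stands. The module is installed in compiled form; this text tells all that it offers.
- The arm moves only by the tool jog_arm, never from a script. Its argument "moves" is a list of rows, each an object with "fingers": the closure, from 0 (fully open) to 1 (shut); "slide": the shift along the tool's x, y, z in mm, a list of three; "angular": the turn, a rotation vector about the tool's x, y, z in degrees, a list of three. A call has 1 to 10 rows; each row is the pose to reach, as a shift and turn from the pose commanded when the call began, along the tool's axes at that moment; what a row does not reach only later rows make up. A row lasts 1/12 s, in which the tool goes at most 41.7 mm and 7.16 degrees, less where a joint would pass 70% of its speed; a pose out of reach is approached as far as the arm can. A call with a gripper value outside its range is refused whole. The fingers move at their own pace and stop on an object; "squeeze" is the grip in N (left out, the last holds). Time passes only in rows, so rows that repeat a pose let the fingers close. It gives the time, the measured TCP pose, the force, the opening and the grip force at its end, in the units of the state.
- get_state(): the state, without advancing time (a new reading comes with each control period).
- read_camera(name): name is "scene" or "side" or "wrist"; returns a dict with "color" (480x640x3 uint8, red, green, blue), "fovy" (degrees; the focal length in pixels is half the picture's height over the tangent of half this angle, whatever the lens; pixels are square), "cx", "cy" (the principal point, pixels), "D" ([k1, k2, p1, p2, k3] as OpenCV has them; the pictures are not rectified), "world_from_camera" (4x4, takes a point from camera to world coordinates); the wrist camera has in their place "tool_from_camera" (4x4, takes a point from camera to tool coordinates, whose origin is the TCP and whose axes are the flange's). Camera axes: x right, y down, z forward; pixel columns grow to the right and rows downward; lengths in m; the calibration is good to about 2 mm. A picture is of the moment at which its call begins: read the wrist's pose just before it. There is no depth.
- hand_in(): hands the job in; it is judged then, once.
Trained networks look in a picture, given as the dict that the camera call returned (one of the last four; its "shot" number tells which), for a name from the list of things; names that differ only in an ending like _2 or _b are one class to them, and where a whole thing is asked for, a point or a joint stands for the part that bears it (a point fixed in the world has none). Each returns a list of dicts, best first, with "p" (0 to 1); they miss things now and then, are a little off and sometimes report something else, mostly with a low value. They report only what shows in the picture. A call takes as long as a camera call.
- look_for(target, picture): "point" ([column, row] in pixels, amid what is visible of it).
- tip_of(target, picture): "point" ([column, row] in pixels: a listed point, or the origin of a listed thing).
The state is a dict: "clock": time; "joint_pos": joint angles; "qvel": joint speeds; "tau": joint torques, N m; "tcp_pos": TCP position; "orientation": TCP orientation; "wrist_force": force on the tool from outside, world axes, zero at the start; "ft_torque": the same for the moment, N m; "finger_gap": finger opening in m; "grip_force": force on a finger pad.
Only numpy, scipy, OpenCV 4.12 (cv2) and the standard library are available. Lean on these libraries where they do the work, as an engineer would, in place of code of your own. Each camera call takes 0.05 s, during which the arm holds its last target. There are 200 camera calls.

## Task

Close the cover of the toner-dust extractor: turn its four hexagon nuts clockwise, about half a turn each, until each has bitten and is snug - firmly nipped up, but never forced. Go in cross order, finishing one diagonal pair before you turn either nut of the other, so that the plate seats evenly; do not jam the fingers onto the plate, leave the things around and on it where they are, and let go at the end.

Things in the scene. Friction and masses are not known exactly. Their poses are not given: they have to be found in the camera images.
- housing: Grey filter housing, fixed to the bench, 220 x 220 mm, 62 mm high plus a sprung black gasket that pushes the cover up against the nuts; black motor barrel (84 mm across, top at 90 mm) along its +x end, hose port on its -y side. Origin on the bench under its centre; x to the motor, z up. Four studs in a square at x, y = +-60 mm. Nuts a, b, c, d go round the square: a and c are one diagonal pair, b and d the other.
- cover_mid (a point): Middle of the top face of the bare steel cover plate, 200 x 200 x 8 mm, held down by the four nuts; z is the plate's normal. It starts about 76 mm above the bench and sinks about 2.5 mm. A small loose white gear (43 mm across, 16 mm high) lies on its middle.
- hexmid_a (a point): Nut a, at the motor end on the +y side (60, +60 mm) of the housing: centre (half-way up) of its steel hexagon, 27 mm across flats, 31 across corners, 30 high, on its washer 38 mm across, 4 mm thick, resting on the cover (point 19 mm above the cover, 15 below the hexagon's top). A 16 mm stud sticks out 8 to 11 mm above. z is the axis, x is square to a pair of flats (others at 60 degree steps).
- seat_a (a joint): Tightness of nut a: angle (rad) it was forced on after its bite. Clockwise from above tightens; the nut sinks 1 mm per rad, drag 0.15 to 0.25 N m, for 120 to 170 degrees (unknown), then bites: forcing on takes 0.50 N m plus 1.1 per rad, no more sinking (0.15 less is felt with the hand at rest); it stays when let go. Snug: 0.10 to 0.43 rad, 0.62 to 0.95 N m; above 0.45 overtight.
- hexmid_b (a point): Nut b, at the front end on the +y side (-60, +60 mm) of the housing: centre (half-way up) of its steel hexagon, 27 mm across flats, 31 across corners, 30 high, on its washer 38 mm across, 4 mm thick, resting on the cover (point 19 mm above the cover, 15 below the hexagon's top). A 16 mm stud sticks out 8 to 11 mm above. z is the axis, x is square to a pair of flats (others at 60 degree steps).
- seat_b (a joint): Tightness of nut b: angle (rad) it was forced on after its bite. Clockwise from above tightens; the nut sinks 1 mm per rad, drag 0.15 to 0.25 N m, for 120 to 170 degrees (unknown), then bites: forcing on takes 0.50 N m plus 1.1 per rad, no more sinking (0.15 less is felt with the hand at rest); it stays when let go. Snug: 0.10 to 0.43 rad, 0.62 to 0.95 N m; above 0.45 overtight.
- hexmid_c (a point): Nut c, at the front end on the -y side (-60, -60 mm) of the housing: centre (half-way up) of its steel hexagon, 27 mm across flats, 31 across corners, 30 high, on its washer 38 mm across, 4 mm thick, resting on the cover (point 19 mm above the cover, 15 below the hexagon's top). A 16 mm stud sticks out 8 to 11 mm above. z is the axis, x is square to a pair of flats (others at 60 degree steps).
- seat_c (a joint): Tightness of nut c: angle (rad) it was forced on after its bite. Clockwise from above tightens; the nut sinks 1 mm per rad, drag 0.15 to 0.25 N m, for 120 to 170 degrees (unknown), then bites: forcing on takes 0.50 N m plus 1.1 per rad, no more sinking (0.15 less is felt with the hand at rest); it stays when let go. Snug: 0.10 to 0.43 rad, 0.62 to 0.95 N m; above 0.45 overtight.
- hexmid_d (a point): Nut d, at the motor end on the -y side (60, -60 mm) of the housing: centre (half-way up) of its steel hexagon, 27 mm across flats, 31 across corners, 30 high, on its washer 38 mm across, 4 mm thick, resting on the cover (point 19 mm above the cover, 15 below the hexagon's top). A 16 mm stud sticks out 8 to 11 mm above. z is the axis, x is square to a pair of flats (others at 60 degree steps).
- seat_d (a joint): Tightness of nut d: angle (rad) it was forced on after its bite. Clockwise from above tightens; the nut sinks 1 mm per rad, drag 0.15 to 0.25 N m, for 120 to 170 degrees (unknown), then bites: forcing on takes 0.50 N m plus 1.1 per rad, no more sinking (0.15 less is felt with the hand at rest); it stays when let go. Snug: 0.10 to 0.43 rad, 0.62 to 0.95 N m; above 0.45 overtight.
- gear: A bystander to be left alone: the white gear lying on the cover.
- screwdriver: A bystander to be left alone: the screwdriver beside the housing.
- roller: A bystander to be left alone: the black rubber roller beside the housing.
- cartridge: A bystander to be left alone: the black toner cartridge.
- mug: A bystander to be left alone: the white mug.
- cleaner: A bystander to be left alone: the tall aluminium can.
- screwtray: A bystander to be left alone: the grey screw tray.
- cover: The cover plate itself (see cover_mid), loose on the four studs in 22 mm holes; origin at the centre of its underside.

How it is judged:
By the outcome, as a careful person would: the job done as asked, in the order asked, and still so for the second after the job is handed in, with the robot touching nothing.
It also fails if it takes over 72 s, if anything falls off the work surface, if the arm or the gripper's body presses on something with over 40 N, if the wrist force passes 120 N, or if a joint passes its speed limit or range.

## Working session

There is one attempt and no reset: what is moved stays moved. The work goes in short steps, Python scripts to look and compute and a tool call to move; the robot and the scene stay as the last step left them, time stands still between calls to the robot, and variables do not carry over. Pictures are saved under pics/ and viewed, at most 10 in all, crops included, and the job is handed in when it is done.

Besides the shell and the picture viewer there is one more tool, called after "Emit:" as name(argument=value, ...), one argument or row to a line, values as JSON. jog_arm: Moves the arm, as the interface text tells. Its arguments: {"type":"object","properties":{"moves":{"type":"array","items":{"type":"object","properties":{"fingers":{"type":"number"},"slide":{"type":"array","items":{"type":"number"}},"angular":{"type":"array","items":{"type":"number"}}}}},"squeeze":{"type":"number"}},"required":["moves"]}

```bash
mkdir -p pics; cat > h.py <<'E'
from workcell import *
import numpy as np, cv2
from scipy.spatial.transform import Rotation as R
def K(p):
    f=240/np.tan(np.radians(p['fovy'])/2); return np.array([[f,0,p['cx']],[0,f,p['cy']],[0,0,1.]])
def wfc(p,s):
    if 'world_from_camera' in p: return np.array(p['world_from_camera'])
    T=np.eye(4); q=s['orientation']; T[:3,:3]=R.from_quat([q[1],q[2],q[3],q[0]]).as_matrix(); T[:3,3]=s['tcp_pos']
    return T@np.array(p['tool_from_camera'])
def onz(p,T,px,z):
    u=cv2.undistortPoints(np.array([[px]],float),K(p),np.array(p['D'],float))[0,0]
    d=T[:3,:3]@[u[0],u[1],1]; return T[:3,3]+d*(z-T[2,3])/d[2]
def proj(p,T,P):
    Ti=np.linalg.inv(T); return cv2.projectPoints(np.array(P,float).reshape(-1,1,3),cv2.Rodrigues(Ti[:3,:3])[0],Ti[:3,3],K(p),np.array(p['D'],float))[0][:,0]
def shot(n): 
    s=get_state(); p=read_camera(n); return p,wfc(p,s),s
def save(p,n): cv2.imwrite(f'pics/{n}.png',p['color'][:,:,::-1])
E
python3 - <<'E'
from h import *
np.set_printoptions(precision=4,suppress=True)
print(get_state())
for n in ['scene','side','wrist']:
    p,T,s=shot(n); save(p,n+'0'); print(n,T[:3,3],T[:3,2])
    for t,z in [('hexmid_a',.095),('cover_mid',.076)]:
        for r in tip_of(t,p): print(t,r['p'],np.array(r['point']),onz(p,T,r['point'],z))
E
```

```text
{'clock': 0.0, 'joint_pos': array([-1.3456,  0.314 ,  0.045 ,  1.3036,  0.    ,  1.4312]), 'qvel': array([-0.0004, -0.0007,  0.0011, -0.0003,  0.0003, -0.0011]), 'tau': array([ -0.0004, -48.0634,  29.8531,   0.0195,  -0.0003,  -0.    ]), 'tcp_pos': array([ 0.205 , -0.5366,  0.2023]), 'orientation': array([-0.0009,  0.9834,  0.1814, -0.    ]), 'wrist_force': array([-1.1384,  0.0532,  0.3255]), 'ft_torque': array([-0.0497,  0.0289, -0.0102]), 'grip_force': 0.0, 'finger_gap': 0.08518426907238257}
scene [0.9079 0.6716 1.141 ] [-0.2804 -0.522  -0.8055]
hexmid_a 0.7 [383.1 282. ] [0.4739 0.1506 0.095 ]
hexmid_a 0.66 [343.9 316.1] [0.6029 0.185  0.095 ]
hexmid_a 0.45 [355.3 255.1] [0.4915 0.0494 0.095 ]
hexmid_a 0.44 [310.9 279.9] [0.6229 0.0603 0.095 ]
cover_mid 0.76 [347.3 285.2] [0.5473 0.1062 0.076 ]
side [0.1606 0.9809 0.8273] [ 0.2903 -0.7517 -0.5922]
hexmid_a 0.74 [325.9 270.3] [0.4857 0.1583 0.095 ]
hexmid_a 0.74 [341.3 237.5] [0.4956 0.036  0.095 ]
hexmid_a 0.73 [270.5 262.7] [0.6066 0.1772 0.095 ]
hexmid_a 0.46 [285.5 231.4] [0.6252 0.0599 0.095 ]
wrist [ 0.2832 -0.5075  0.3745] [-0.3005 -0.1144 -0.9469]
```

View pics/scene0.png

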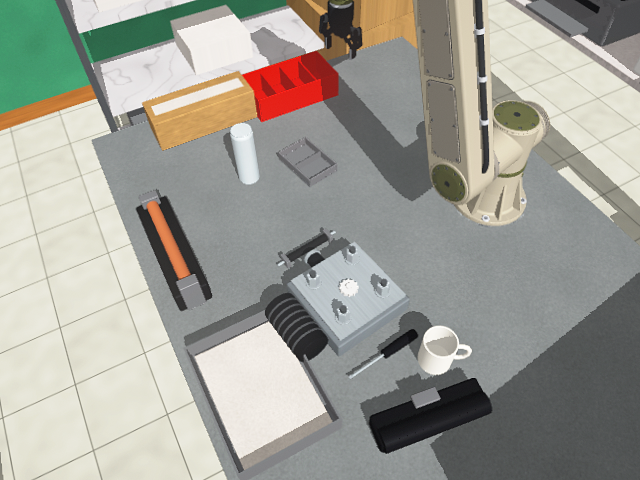

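View pics/side0.png

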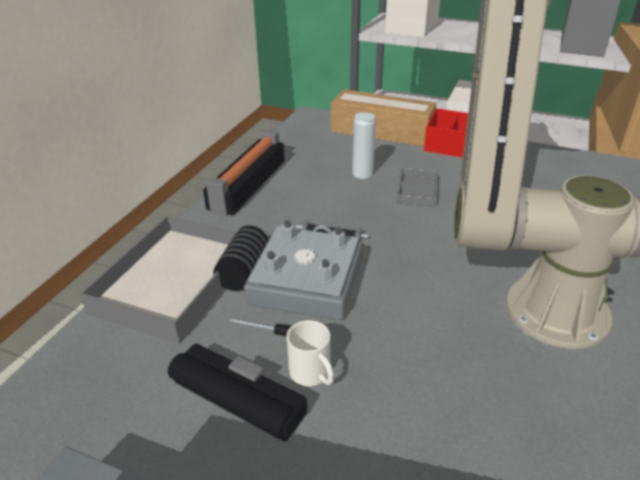

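The scene shows the housing centred near pixel (348,287), with the four nuts at about (383,285), (343,312), (352,253) and (312,278). The barrel is on the far-left side and the mug and screwdriver are clear of it. The side view agrees. I'll move above the cover with a safe lift and unwind the wrist on the way.

Emit:
jog_arm(
  moves=[
    {"slide":[30,-26,-12],"angular":[0,0,-7],"fingers":0},
    {"slide":[60,-52,-24],"angular":[0,0,-14],"fingers":0},
    {"slide":[90,-78,-36],"angular":[0,0,-21],"fingers":0},
    {"slide":[120,-104,-48],"angular":[0,0,-28],"fingers":0},
    {"slide":[150,-130,-60],"angular":[0,0,-35],"fingers":0},
    {"slide":[180,-156,-72],"angular":[0,0,-42],"fingers":0},
    {"slide":[210,-182,-84],"angular":[0,0,-49],"fingers":0},
    {"slide":[240,-208,-96],"angular":[0,0,-56],"fingers":0},
    {"slide":[270,-234,-108],"angular":[0,0,-63],"fingers":0},
    {"slide":[300,-260,-110],"angular":[0,0,-70],"fingers":0},
  ],
)

```text
clock: 1.28
tcp_pos: [0.3937, -0.1859, 0.3155]
orientation: [0.002, 0.699, 0.715, 0.0]
wrist_force: [1.2, -1.2, 1.0]
finger_gap: 0.0856
grip_force: 0.0
```

```bash
cat >> h.py <<'E'
def yaw(s):
    q=s['orientation']; x=R.from_quat([q[1],q[2],q[3],q[0]]).as_matrix()[:,0]; return np.degrees(np.arctan2(x[1],x[0]))
def togo(s,P,yw=None,f=True):
    """slide mm in tool axes, and turn of tool z (deg, + = clockwise) to reach TCP P with tool-x yaw yw"""
    q=s['orientation']; M=R.from_quat([q[1],q[2],q[3],q[0]]).as_matrix()
    d=M.T@(np.array(P)-s['tcp_pos'])*1000
    a=None if yw is None else -(yw-yaw(s))
    print('slide',d.round(1),'turn',a,'mod360',None if a is None else a%360)
def st(s): print('t',s['clock'],'tcp',s['tcp_pos'].round(4),'yaw',round(yaw(s),1),'j',s['joint_pos'].round(2),'F',s['wrist_force'].round(1),'M',s['ft_torque'].round(3),'gap',round(s['finger_gap'],4),s['grip_force'])
E
python3 - <<'E'
from h import *
s=get_state(); st(s); togo(s,[.55,.107,.32],-83)
E
```

```text
t 1.2833 tcp [ 0.3937 -0.1859  0.3155] yaw 91.2 j [-0.63  0.03 -0.03  1.51 -0.    0.92] F [ 1.2 -1.2  1. ] M [ 0.035 -0.016 -0.02 ] gap 0.0856 0.0
slide [289.5 162.5  -4.6] turn 174.22658776024429 mod360 174.22658776024429
```

Emit:
jog_arm(
  moves=[
    {"slide":[29,16,0],"angular":[0,0,-7]},
    {"slide":[58,32,0],"angular":[0,0,-14]},
    {"slide":[87,48,0],"angular":[0,0,-21]},
    {"slide":[116,64,0],"angular":[0,0,-28]},
    {"slide":[145,80,0],"angular":[0,0,-35]},
    {"slide":[174,96,0],"angular":[0,0,-42]},
    {"slide":[203,112,0],"angular":[0,0,-49]},
    {"slide":[232,128,0],"angular":[0,0,-56]},
    {"slide":[261,144,0],"angular":[0,0,-63]},
    {"slide":[290,160,0],"angular":[0,0,-70]},
  ],
)

```text
schema error: expected keys fingers, slide, angular
```

```bash
python3 - <<'E'
from h import *
p,T,s=shot('wrist'); st(s); save(p,'w1'); print(p['fovy'])
for t,z in [('hexmid_a',.095),('cover_mid',.076)]:
    for r in tip_of(t,p): print(t,r['p'],np.array(r['point']).round(1),onz(p,T,r['point'],z).round(4))
E
```

```text
t 1.2833 tcp [ 0.3937 -0.1859  0.3155] yaw 91.2 j [-0.63  0.03 -0.03  1.51 -0.    0.92] F [ 1.2 -1.2  1. ] M [ 0.035 -0.016 -0.02 ] gap 0.0856 0.0
68.17698369101574
```

View pics/w1.png

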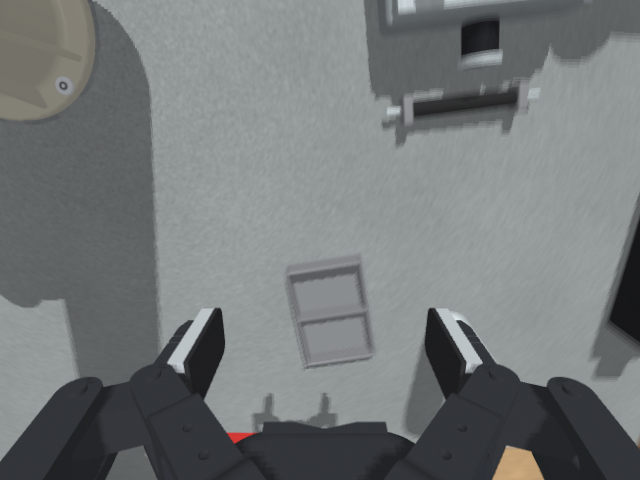

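The wrist picture shows the tray at (330,310), with the housing edge at the top around (480,20). The call was refused because "fingers" is needed in every row. I'll send it again.

Emit:
jog_arm(
  moves=[
    {"slide":[26,25,0],"angular":[0,0,-7],"fingers":0},
    {"slide":[52,50,0],"angular":[0,0,-14],"fingers":0},
    {"slide":[78,75,0],"angular":[0,0,-21],"fingers":0},
    {"slide":[104,100,0],"angular":[0,0,-28],"fingers":0},
    {"slide":[130,125,0],"angular":[0,0,-35],"fingers":0},
    {"slide":[156,150,0],"angular":[0,0,-42],"fingers":0},
    {"slide":[182,175,0],"angular":[0,0,-49],"fingers":0},
    {"slide":[208,200,0],"angular":[0,0,-56],"fingers":0},
    {"slide":[234,225,0],"angular":[0,0,-63],"fingers":0},
    {"slide":[258,246,0],"angular":[0,0,-70],"fingers":0},
  ],
)

```text
clock: 2.27
tcp_pos: [0.6361, 0.0743, 0.3122]
orientation: [-0.0, 0.164, 0.986, -0.0]
wrist_force: [0.2, -0.3, 0.3]
finger_gap: 0.0855
grip_force: 0.0
```

```bash
python3 - <<'E'
from h import *
p,T,s=shot('wrist'); st(s); save(p,'w2'); print(p['fovy'])
for t,z in [('hexmid_a',.095),('cover_mid',.076)]:
    for r in tip_of(t,p): print(t,r['p'],np.array(r['point']).round(1),onz(p,T,r['point'],z).round(4))
E
```

```text
t 2.2667 tcp [0.6361 0.0743 0.3122] yaw 161.1 j [-0.01  0.46  0.53  1.64 -0.    0.32] F [ 0.2 -0.3  0.3] M [-0.004 -0.033 -0.009] gap 0.0855 0.0
68.17698369101574
hexmid_a 0.84 [305.2 189.8] [0.6222 0.0567 0.095 ]
hexmid_a 0.81 [251.3  78.5] [0.4979 0.0438 0.095 ]
hexmid_a 0.69 [406.4 136.3] [0.6031 0.1773 0.095 ]
hexmid_a 0.61 [360.1  19.4] [0.4833 0.1631 0.095 ]
cover_mid 0.88 [329.5 111.3] [0.5529 0.1087 0.076 ]
cover_mid 0.5 [599.7   6.7] [0.5451 0.3994 0.076 ]
cover_mid 0.18 [335.5 110.8] [0.5545 0.115  0.076 ]
```

View pics/w2.png

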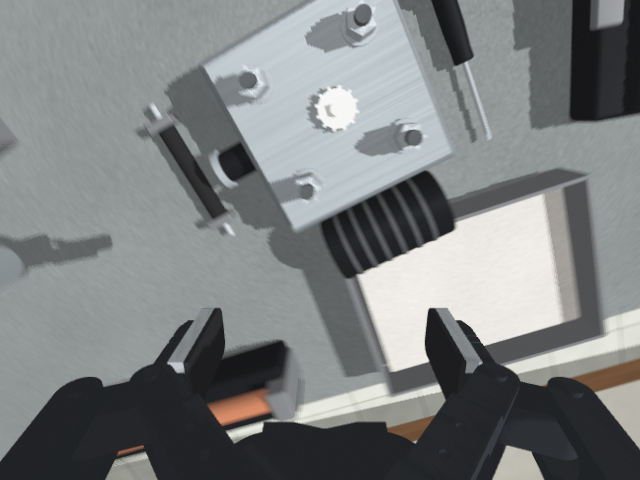

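The wrist view shows all four nuts: b (360,20), c (251,78), a (408,135) and d (306,188), with the gear at (333,108). They fit a 120 mm square centred near (0.552, 0.110) with a yaw of about 7°. I'll go above nut a.

Emit:
jog_arm(
  moves=[
    {"slide":[8,10,12],"angular":[0,0,-7],"fingers":0.2},
    {"slide":[16,20,28],"angular":[0,0,-14],"fingers":0.4},
    {"slide":[24,30,42],"angular":[0,0,-21],"fingers":0.4},
    {"slide":[32,40,56],"angular":[0,0,-28],"fingers":0.4},
    {"slide":[40,50,70],"angular":[0,0,-35],"fingers":0.4},
    {"slide":[48,60,84],"angular":[0,0,-42],"fingers":0.4},
    {"slide":[56,70,98],"angular":[0,0,-49],"fingers":0.4},
    {"slide":[64,80,112],"angular":[0,0,-56],"fingers":0.4},
    {"slide":[65,87,126],"angular":[0,0,-60],"fingers":0.4},
    {"slide":[65,87,130],"angular":[0,0,-60],"fingers":0.4},
  ],
)

```text
clock: 3.25
tcp_pos: [0.6, 0.1768, 0.1812]
orientation: [-0.002, -0.349, 0.937, 0.0]
wrist_force: [-0.1, -0.7, -0.5]
finger_gap: 0.0513
grip_force: 0.0
```

```bash
cat >> h.py <<'E'
def hexfit(p,T,xy,ztop,zw=None):
    """search xy and orientation of the hexagon's top outline by image gradient; returns best (score,x,y,ang deg mod 60)"""
    g=cv2.GaussianBlur(cv2.cvtColor(p['color'],cv2.COLOR_RGB2GRAY),(0,0),1.).astype(np.float32)
    gx=cv2.Sobel(g,cv2.CV_32F,1,0);gy=cv2.Sobel(g,cv2.CV_32F,0,1)
    t=np.linspace(.05,.95,15); res=[]
    for a in range(0,60,2):
        k=np.radians(a+30+60*np.arange(7)); V=np.c_[np.cos(k),np.sin(k)]*.0156
        E=np.vstack([V[i]*(1-t[:,None])+V[i+1]*t[:,None] for i in range(6)])
        E0=np.c_[E+xy,np.full(len(E),ztop)]; uv=proj(p,T,E0)
        n=np.repeat(np.c_[np.cos(np.radians(a+60+60*np.arange(6))),np.sin(np.radians(a+60+60*np.arange(6)))],15,0)
        uv2=proj(p,T,E0+np.c_[n*.001,np.zeros(len(n))]); m=uv2-uv; m/=np.linalg.norm(m,axis=1)[:,None]
        sc=np.linalg.norm(proj(p,T,[[xy[0]+.01,xy[1],ztop]])-proj(p,T,[[xy[0],xy[1],ztop]]))/10
        for dx in np.arange(-5,5.1,1.):
            for dy in np.arange(-5,5.1,1.):
                c=proj(p,T,[[xy[0]+dx/1e3,xy[1]+dy/1e3,ztop]])-proj(p,T,[[xy[0],xy[1],ztop]])
                q=(uv+c).astype(np.float32)
                v=np.abs(cv2.remap(gx,q[:,0:1],q[:,1:2],1)[:,0]*m[:,0]+cv2.remap(gy,q[:,0:1],q[:,1:2],1)[:,0]*m[:,1])
                s=np.minimum(v,150).reshape(6,15).mean(1); res.append((np.sort(s)[1:].mean(),xy[0]+dx/1e3,xy[1]+dy/1e3,a))
    return sorted(res,reverse=True)
def drawhex(im,p,T,x,y,a,z):
    k=np.radians(a+30+60*np.arange(6)); P=np.c_[x+.0156*np.cos(k),y+.0156*np.sin(k),np.full(6,z)]
    cv2.polylines(im,[(proj(p,T,P)*1).round().astype(int)],True,(255,0,0),1)
E
python3 - <<'E'
from h import *
p,T,s=shot('wrist'); st(s); save(p,'w3raw')
for r in tip_of('hexmid_a',p): print(r['p'],np.array(r['point']).round(1),onz(p,T,r['point'],.095).round(4))
xy=onz(p,T,tip_of('hexmid_a',p)[0]['point'],.095)[:2]
r=hexfit(p,T,xy,.110)
for q in r[:8]: print(np.round(q,4))
uv=proj(p,T,[[*xy,.11]])[0]; x0,y0=int(np.clip(uv[0]-100,0,440)),int(np.clip(uv[1]-80,0,320))
im=p['color'].copy(); drawhex(im,p,T,*r[0][1:],.110)
c=np.hstack([p['color'][y0:y0+160,x0:x0+200],im[y0:y0+160,x0:x0+200]])
cv2.imwrite('pics/w3.png',cv2.resize(c,None,fx=2,fy=2,interpolation=2)[:,:,::-1])
E
```

```text
t 3.25 tcp [0.6    0.1768 0.1812] yaw -139.2 j [ 0.16  0.42  0.15  1.3  -0.   -0.55] F [-0.1 -0.7 -0.5] M [-0.015  0.037 -0.013] gap 0.0513 0.0
0.92 [177.  149.5] [0.6218 0.0567 0.095 ]
0.9 [423.2  93.7] [0.4817 0.1626 0.095 ]
0.74 [324.  239.6] [0.6047 0.1799 0.095 ]
0.74 [431.9 233.2] [0.5468 0.2391 0.095 ]
[9.38057e+01 6.18800e-01 5.77000e-02 5.60000e+01]
[9.32025e+01 6.18800e-01 5.77000e-02 5.80000e+01]
[9.24891e+01 6.18800e-01 5.77000e-02 5.40000e+01]
[9.20965e+01 6.18800e-01 5.87000e-02 5.40000e+01]
[9.19182e+01 6.18800e-01 5.87000e-02 5.60000e+01]
[9.17769e+01 6.18800e-01 5.87000e-02 5.80000e+01]
[9.10869e+01 6.18800e-01 5.87000e-02 5.20000e+01]
[9.06115e+01 6.18800e-01 5.87000e-02 0.00000e+00]
```

View pics/w3.png

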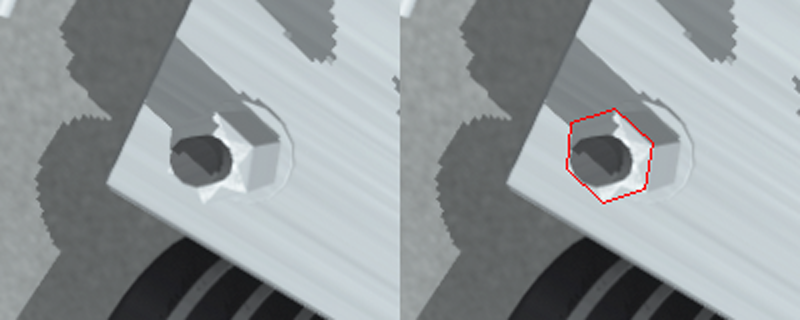

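The crop shows nut d. Its hexagon fit follows the visible top edges, at about 56°. I'll fit a (and the others) the same way.

```bash
python3 - <<'E'
from h import *
p,T,s=shot('wrist'); im=p['color'].copy(); out=[]
for n,xy in dict(a=(.6045,.1790),b=(.482,.1626),c=(.4975,.044)).items():
    uv=proj(p,T,[[*xy,.11]])[0]; print(n,uv.round(0))
    if not(20<uv[0]<620 and 20<uv[1]<460): continue
    r=hexfit(p,T,xy,.110)
    for q in r[:40:8]: print(np.round(q,4))
    x0,y0=int(np.clip(uv[0]-60,0,520)),int(np.clip(uv[1]-60,0,360))
    drawhex(im,p,T,*r[0][1:],.110)
    out.append(np.vstack([p['color'][y0:y0+120,x0:x0+120],im[y0:y0+120,x0:x0+120]]))
c=np.hstack(out); f=min(800/c.shape[1],2.5)
cv2.imwrite('pics/w4.png',cv2.resize(c,None,fx=f,fy=f,interpolation=2)[:600,:,::-1])
E
```

```text
a [325. 243.]
[89.3471  0.6005  0.18   36.    ]
[85.6496  0.6005  0.181  38.    ]
[84.2906  0.6035  0.176  36.    ]
[82.7773  0.6035  0.176  34.    ]
[81.3872  0.6015  0.181  30.    ]
b [430.  91.]
[76.9406  0.487   0.1636 20.    ]
[74.0928  0.487   0.1646 12.    ]
[71.9442  0.484   0.1586 32.    ]
[70.7577  0.484   0.1586 38.    ]
[69.9339  0.487   0.1666  4.    ]
c [270. -29.]
```

View pics/w4.png

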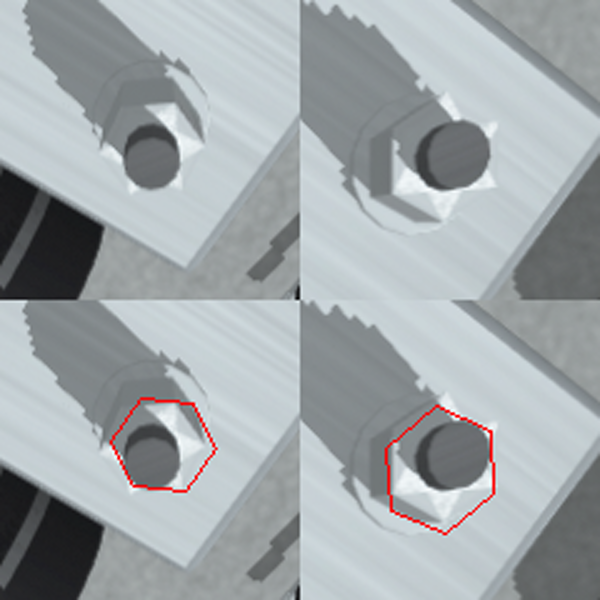

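The top row shows a (left) and b (right). The white chamfer corners give a's orientation as about 36° with its centre near (0.604, 0.178), and b's as about 20° near (0.484, 0.162). I'll descend on a.

Emit:
jog_arm(
  squeeze=90,
  moves=[
    {"slide":[-4,-2,5],"angular":[0,0,-7],"fingers":0.4},
    {"slide":[-4,-2,15],"angular":[0,0,-14],"fingers":0.4},
    {"slide":[-4,-2,30],"angular":[0,0,-21],"fingers":0.4},
    {"slide":[-4,-2,45],"angular":[0,0,-25],"fingers":0.4},
    {"slide":[-4,-2,60],"angular":[0,0,-25],"fingers":0.4},
    {"slide":[-4,-2,72],"angular":[0,0,-25],"fingers":0.4},
    {"slide":[-4,-2,82],"angular":[0,0,-25],"fingers":0.4},
    {"slide":[-4,-2,86],"angular":[0,0,-25],"fingers":0.4},
    {"slide":[-4,-2,87],"angular":[0,0,-25],"fingers":0.4},
  ],
)

```text
clock: 4.2
tcp_pos: [0.6059, 0.1785, 0.0959]
orientation: [-0.0, -0.543, 0.84, 0.0]
wrist_force: [0.7, -0.6, 0.3]
finger_gap: 0.0513
grip_force: 0.0
```

```bash
python3 - <<'E'
from h import *
p,T,s=shot('wrist'); st(s); save(p,'w5')
E
```

```text
t 4.2 tcp [0.6059 0.1785 0.0959] yaw -114.2 j [ 0.16  0.47  0.01  1.11 -0.   -0.99] F [ 0.7 -0.6  0.3] M [ 0.036 -0.017  0.012] gap 0.0513 0.0
```

View pics/w5.png

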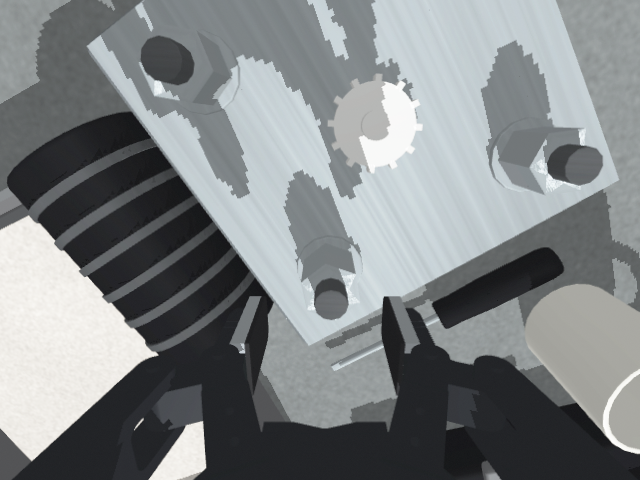

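The fingers straddle nut a at (330,285). I'll check how well it is centred along tool x numerically.

```bash
python3 - <<'E'
from h import *
p,T,s=shot('wrist'); q=s['orientation']; M=R.from_quat([q[1],q[2],q[3],q[0]]).as_matrix()
for v in [(11,26,11),(-11,26,11),(11,-26,11),(-11,-26,11),(0,0,0),(0,0,-15)]: print(v,proj(p,T,[s['tcp_pos']+M@(np.array(v)/1e3)])[0].round(0))
for r in tip_of('hexmid_a',p): 
  w=onz(p,T,r['point'],.095); print(r['p'],np.array(r['point']).round(0),w.round(4),(M.T@(w-s['tcp_pos'])*1e3).round(1))
E
```

```text
(11, 26, 11) [373. 255.]
(-11, 26, 11) [371. 291.]
(11, -26, 11) [279. 255.]
(-11, -26, 11) [280. 291.]
(0, 0, 0) [326. 282.]
(0, 0, -15) [326. 295.]
0.97 [330. 280.] [0.604 0.179 0.095] [0.6 2.1 1.4]
0.6 [186.  69.] [0.6204 0.0585 0.095 ] [103.8 -62.2   1.4]
```

Emit:
jog_arm(
  squeeze=90,
  moves=[
    {"slide":[0,2,2],"angular":[0,0,0],"fingers":0.4},
    {"slide":[0,2,2],"angular":[0,0,0],"fingers":1},
    {"slide":[0,2,2],"angular":[0,0,0],"fingers":1},
    {"slide":[0,2,2],"angular":[0,0,0],"fingers":1},
    {"slide":[0,2,2],"angular":[0,0,0],"fingers":1},
    {"slide":[0,2,2],"angular":[0,0,0],"fingers":1},
  ],
)

```text
clock: 4.85
tcp_pos: [0.6048, 0.1801, 0.095]
orientation: [0.001, -0.544, 0.839, -0.0]
wrist_force: [-0.4, 0.3, 2.7]
finger_gap: 0.0001
grip_force: 1.6
```

```bash
python3 - <<'E'
from h import *
p,T,s=shot('wrist'); st(s); save(p,'w6')
E
```

```text
t 4.85 tcp [0.6048 0.1801 0.095 ] yaw -114.1 j [ 0.16  0.47  0.01  1.11 -0.   -0.99] F [-0.4  0.3  2.7] M [-0.025  0.1    0.01 ] gap 0.0001 1.5836668945848942
```

View pics/w6.png

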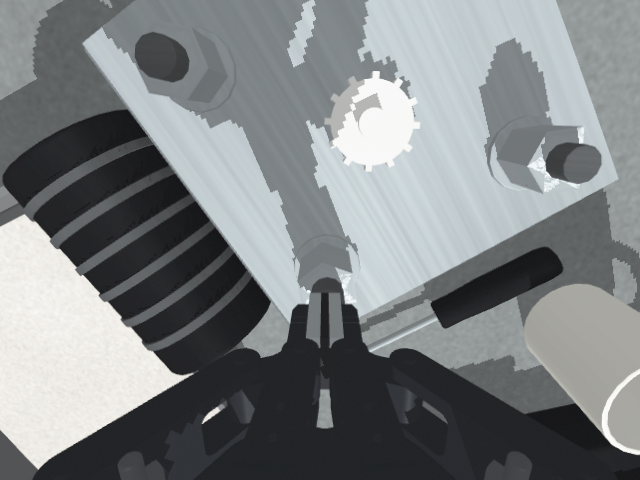

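The gripper closed on nothing: the gap is 0 and the pads appear over the stud at (325,290), nearer the camera than they should be. I'll compare fingertip height with the nut in the fixed cameras, marking the nominal tip.

```bash
python3 - <<'E'
from h import *
out=[]
for n in ['scene','side']:
    p,T,s=shot(n); im=p['color'].copy()
    for dz in (-.011,0.03):
        u=proj(p,T,[s['tcp_pos']+[0,0,dz]])[0]; print(n,dz,u.round(1))
    x0,y0=int(u[0]-50),int(u[1]-50)
    c=[]
    for k in im,None:
        if k is None:
            k=im
            for dz,cl in ((-.011,(255,0,0)),(.03,(0,255,0))): cv2.circle(k,tuple(proj(p,T,[s['tcp_pos']+[0,0,dz]])[0].round().astype(int)),1,cl,-1)
        c.append(cv2.resize(k[y0:y0+100,x0:x0+100].copy(),(300,300),interpolation=2))
    out.append(np.hstack(c))
cv2.imwrite('pics/s7.png',np.vstack(out)[:,:,::-1])
p,T,s=shot('wrist'); q=s['orientation']; M=R.from_quat([q[1],q[2],q[3],q[0]]).as_matrix()
for v in [(11,0,11),(11,0,-28),(38,0,-62),(38,38,-62),(38,0,-100),(38,38,-100)]: print(v,proj(p,T,[s['tcp_pos']+M@(np.array(v)/1e3)])[0].round(0))
E
```

```text
scene -0.011 [342.  317.1]
scene 0.03 [342.3 308.4]
side -0.011 [271.  267.6]
side 0.03 [269.7 252.6]
(11, 0, 11) [326. 255.]
(11, 0, -28) [326. 287.]
(38, 0, -62) [327. 259.]
(38, 38, -62) [440. 259.]
(38, 0, -100) [327. 321.]
(38, 38, -100) [491. 321.]
```

View pics/s7.png

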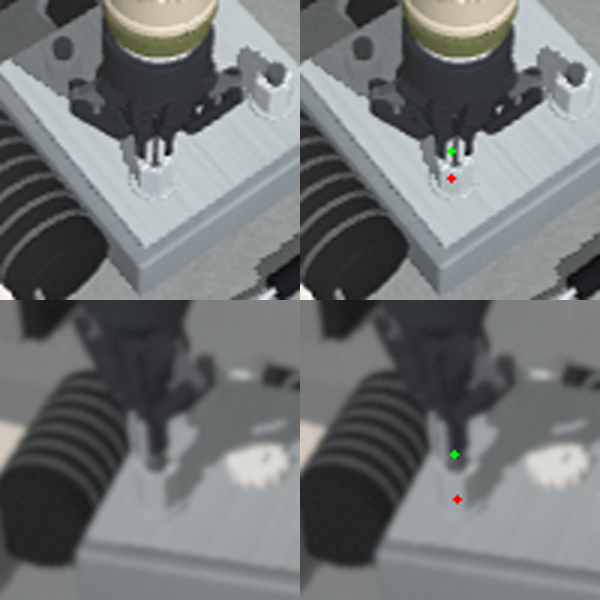

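Both fixed views agree: the shut tips sit on top of the stud, near the green mark about 27 mm above the TCP. So the fingertips are really about 25–28 mm *behind* the stated TCP, not 11 mm ahead. I'll open, go about 34 mm lower and close.

Emit:
jog_arm(
  squeeze=90,
  moves=[
    {"slide":[0,0,0],"angular":[0,0,0],"fingers":0.4},
    {"slide":[0,0,0],"angular":[0,0,0],"fingers":0.4},
    {"slide":[0,0,0],"angular":[0,0,0],"fingers":0.4},
    {"slide":[0,0,4],"angular":[0,0,0],"fingers":0.4},
    {"slide":[0,0,10],"angular":[0,0,0],"fingers":0.4},
    {"slide":[0,0,18],"angular":[0,0,0],"fingers":0.4},
    {"slide":[0,0,26],"angular":[0,0,0],"fingers":0.4},
    {"slide":[0,0,32],"angular":[0,0,0],"fingers":0.4},
    {"slide":[0,0,34],"angular":[0,0,0],"fingers":0.4},
    {"slide":[0,0,34],"angular":[0,0,0],"fingers":0.4},
  ],
)

```text
clock: 5.88
tcp_pos: [0.6032, 0.1798, 0.0588]
orientation: [-0.001, -0.544, 0.839, 0.0]
wrist_force: [-0.0, 0.5, 0.2]
finger_gap: 0.0512
grip_force: 0.0
```

Emit:
jog_arm(
  squeeze=90,
  moves=[
    {"slide":[0,0,0],"angular":[0,0,0],"fingers":1},
    {"slide":[0,0,0],"angular":[0,0,0],"fingers":1},
    {"slide":[0,0,0],"angular":[0,0,0],"fingers":1},
    {"slide":[0,0,0],"angular":[0,0,0],"fingers":1},
  ],
)

```text
clock: 6.22
tcp_pos: [0.6037, 0.1803, 0.061]
orientation: [0.0, -0.544, 0.839, 0.0]
wrist_force: [-2.8, 1.5, 4.8]
finger_gap: 0.026
grip_force: 88.5
```

```bash
python3 - <<'E'
from h import *
p,T,s=shot('wrist'); st(s); save(p,'w8')
E
```

```text
t 6.2167 tcp [0.6037 0.1803 0.061 ] yaw -114.1 j [ 0.16  0.49 -0.04  1.04  0.   -0.99] F [-2.8  1.5  4.8] M [0.175 0.742 0.126] gap 0.026 88.47351394593716
```

Gap is 26 mm, so it's gripping the flats. I'll turn clockwise 70°.

Emit:
jog_arm(
  moves=[
    {"slide":[0,0,0],"angular":[0,0,7],"fingers":1},
    {"slide":[0,0,0],"angular":[0,0,14],"fingers":1},
    {"slide":[0,0,0],"angular":[0,0,21],"fingers":1},
    {"slide":[0,0,0],"angular":[0,0,28],"fingers":1},
    {"slide":[0,0,0],"angular":[0,0,35],"fingers":1},
    {"slide":[0,0,0.2],"angular":[0,0,42],"fingers":1},
    {"slide":[0,0,0.4],"angular":[0,0,49],"fingers":1},
    {"slide":[0,0,0.6],"angular":[0,0,56],"fingers":1},
    {"slide":[0,0,0.8],"angular":[0,0,63],"fingers":1},
    {"slide":[0,0,0.8],"angular":[0,0,70],"fingers":1},
  ],
)

```text
clock: 7.1
tcp_pos: [0.6053, 0.1777, 0.0601]
orientation: [0.001, 0.039, 0.999, -0.002]
wrist_force: [-0.1, -7.6, 3.1]
finger_gap: 0.0258
grip_force: 89.3
```

```bash
python3 -c "
from h import *
st(get_state())"
```

```text
t 7.1 tcp [0.6053 0.1777 0.0601] yaw 175.5 j [ 0.16  0.49 -0.04  1.03 -0.    0.24] F [-0.1 -7.6  3.1] M [-1.459  0.125  0.294] gap 0.0258 89.29651401937008
```

Emit:
jog_arm(
  moves=[
    {"slide":[0,0,0.1],"angular":[0,0,7],"fingers":1},
    {"slide":[0,0,0.2],"angular":[0,0,14],"fingers":1},
    {"slide":[0,0,0.4],"angular":[0,0,21],"fingers":1},
    {"slide":[0,0,0.5],"angular":[0,0,28],"fingers":1},
    {"slide":[0,0,0.6],"angular":[0,0,35],"fingers":1},
    {"slide":[0,0,0.7],"angular":[0,0,40],"fingers":1},
    {"slide":[0,0,0.8],"angular":[0,0,44],"fingers":1},
  ],
)

```text
clock: 7.68
tcp_pos: [0.6043, 0.176, 0.0593]
orientation: [0.002, 0.41, 0.912, -0.003]
wrist_force: [-3.0, -11.2, 7.0]
finger_gap: 0.0257
grip_force: 89.7
```

```bash
python3 -c "
from h import *
st(get_state())"
```

```text
t 7.6833 tcp [0.6043 0.176  0.0593] yaw 131.5 j [ 0.16  0.49 -0.05  1.03 -0.01  1.01] F [ -3.  -11.2   7. ] M [-2.324  0.789  0.267] gap 0.0257 89.65514682233334
```

Emit:
jog_arm(
  moves=[
    {"slide":[0,0,0.1],"angular":[0,0,4],"fingers":1},
    {"slide":[0,0,0.1],"angular":[0,0,8],"fingers":1},
  ],
)

```text
clock: 7.85
tcp_pos: [0.604, 0.1758, 0.0592]
orientation: [0.002, 0.473, 0.881, -0.003]
wrist_force: [-3.6, -12.3, 7.0]
finger_gap: 0.026
grip_force: 89.6
```

```bash
python3 -c "
from h import *
st(get_state())"
```

```text
t 7.85 tcp [0.604  0.1758 0.0592] yaw 123.6 j [ 0.16  0.49 -0.05  1.03 -0.01  1.14] F [ -3.6 -12.3   7. ] M [-2.416  0.907  0.295] gap 0.026 89.63431980460882
```

Emit:
jog_arm(
  moves=[
    {"slide":[-0.8,-0.5,0],"angular":[0,0,3],"fingers":1},
    {"slide":[-0.8,-0.5,0],"angular":[0,0,6],"fingers":1},
  ],
)

```text
clock: 8.02
tcp_pos: [0.6038, 0.1756, 0.0591]
orientation: [0.001, 0.517, 0.856, -0.003]
wrist_force: [-3.8, -9.5, 5.6]
finger_gap: 0.0257
grip_force: 92.2
```

```bash
python3 -c "
from h import *
st(get_state())"
```

```text
t 8.0167 tcp [0.6038 0.1756 0.0591] yaw 117.7 j [ 0.16  0.49 -0.05  1.03 -0.01  1.25] F [-3.8 -9.5  5.6] M [-1.957  1.075  0.757] gap 0.0257 92.21676729619503
```

Emit:
jog_arm(
  moves=[
    {"slide":[0,0,0],"angular":[0,0,3],"fingers":1},
    {"slide":[0,0,0],"angular":[0,0,6],"fingers":1},
  ],
)

```text
clock: 8.18
tcp_pos: [0.6035, 0.1756, 0.0591]
orientation: [0.001, 0.561, 0.828, -0.003]
wrist_force: [-4.1, -10.9, 7.4]
finger_gap: 0.0257
grip_force: 92.9
```

```bash
python3 -c "
from h import *
st(get_state())"
```

```text
t 8.1833 tcp [0.6035 0.1756 0.0591] yaw 111.7 j [ 0.16  0.49 -0.05  1.03 -0.01  1.35] F [ -4.1 -10.9   7.4] M [-2.057  1.189  0.766] gap 0.0257 92.91733469814062
```

Emit:
jog_arm(
  moves=[
    {"slide":[0,0,0],"angular":[0,0,0],"fingers":1},
    {"slide":[0,0,0],"angular":[0,0,0],"fingers":1},
  ],
)

```text
clock: 8.35
tcp_pos: [0.6035, 0.1756, 0.0592]
orientation: [0.001, 0.56, 0.828, -0.003]
wrist_force: [-4.3, -10.1, 7.0]
finger_gap: 0.0257
grip_force: 91.4
```

```bash
python3 -c "
from h import *
for i in range(4):
  st(get_state()); read_camera('side')"
```

```text
t 8.35 tcp [0.6035 0.1756 0.0592] yaw 111.8 j [ 0.16  0.49 -0.05  1.03 -0.01  1.35] F [ -4.3 -10.1   7. ] M [-2.048  1.097  0.536] gap 0.0257 91.37558855116367
t 8.4 tcp [0.6035 0.1756 0.0591] yaw 111.8 j [ 0.16  0.49 -0.05  1.03 -0.01  1.35] F [ -4.3 -10.    6.8] M [-2.02   1.071  0.59 ] gap 0.0261 91.36201534420252
t 8.45 tcp [0.6036 0.1756 0.0592] yaw 111.8 j [ 0.16  0.49 -0.05  1.03 -0.01  1.35] F [-4.9 -9.6  7.5] M [-1.99   1.131  0.576] gap 0.0259 91.36028934270144
t 8.5 tcp [0.6035 0.1756 0.0591] yaw 111.8 j [ 0.16  0.49 -0.05  1.03 -0.01  1.35] F [ -3.7 -10.2   7.3] M [-1.999  1.134  0.537] gap 0.0261 91.36061154305935
```

Emit:
jog_arm(
  moves=[
    {"slide":[0,0,0],"angular":[0,0,2],"fingers":1},
    {"slide":[0,0,0],"angular":[0,0,4],"fingers":1},
    {"slide":[0,0,0],"angular":[0,0,4],"fingers":1},
    {"slide":[0,0,0],"angular":[0,0,4],"fingers":1},
  ],
)

```text
clock: 8.88
tcp_pos: [0.6034, 0.1755, 0.0591]
orientation: [0.001, 0.589, 0.808, -0.003]
wrist_force: [-4.6, -10.2, 7.6]
finger_gap: 0.0259
grip_force: 92.3
```

```bash
python3 -c "
from h import *
for i in range(4):
  st(get_state()); read_camera('side')"
```

```text
t 8.8833 tcp [0.6034 0.1755 0.0591] yaw 107.9 j [ 0.16  0.49 -0.05  1.03 -0.01  1.42] F [ -4.6 -10.2   7.6] M [-2.038  1.189  0.723] gap 0.0259 92.33354978263378
t 8.9333 tcp [0.6033 0.1755 0.0591] yaw 107.9 j [ 0.16  0.49 -0.05  1.03 -0.01  1.42] F [ -5.8 -10.9   5.8] M [-2.044  1.21   0.71 ] gap 0.0259 92.32447989284992
t 8.9833 tcp [0.6033 0.1755 0.0591] yaw 107.9 j [ 0.16  0.49 -0.05  1.03 -0.01  1.42] F [-5.2 -9.8  7.5] M [-2.027  1.179  0.723] gap 0.0261 92.3237731307745
t 9.0333 tcp [0.6034 0.1755 0.0591] yaw 107.9 j [ 0.16  0.49 -0.05  1.03 -0.01  1.42] F [ -4.7 -11.    7.7] M [-1.982  1.195  0.712] gap 0.0257 92.3231003433466
```

Nut a is snug: 0.71 N m at rest, about 0.25–0.3 rad. I'll release, lift and go over c.

Emit:
jog_arm(
  moves=[
    {"slide":[0,0,0],"angular":[0,0,0],"fingers":0.4},
    {"slide":[0,0,0],"angular":[0,0,0],"fingers":0.4},
    {"slide":[0,0,-3],"angular":[0,0,0],"fingers":0.4},
    {"slide":[0,0,-30],"angular":[0,0,0],"fingers":0.4},
    {"slide":[0,0,-60],"angular":[0,0,0],"fingers":0.4},
    {"slide":[-5,-8,-85],"angular":[0,0,-7],"fingers":0.4},
    {"slide":[-20,-30,-85],"angular":[0,0,-14],"fingers":0.4},
    {"slide":[-36,-55,-85],"angular":[0,0,-21],"fingers":0.4},
    {"slide":[-52,-80,-85],"angular":[0,0,-28],"fingers":0.4},
    {"slide":[-70,-106,-85],"angular":[0,0,-35],"fingers":0.4},
  ],
)

```text
clock: 9.92
tcp_pos: [0.5246, 0.0796, 0.1439]
orientation: [0.001, 0.315, 0.949, 0.0]
wrist_force: [0.3, -1.1, -0.1]
finger_gap: 0.0515
grip_force: 0.0
```

```bash
python3 -c "
from h import *
s=get_state();st(s);togo(s,[.4975,.044,.144],217)"
```

```text
t 9.9167 tcp [0.5246 0.0796 0.1439] yaw 143.3 j [-0.    0.25 -0.18  1.13  0.    0.64] F [ 0.3 -1.1 -0.1] M [-0.008  0.018 -0.018] gap 0.0515 0.0
slide [  0.5 -44.7  -0.1] turn -73.67839770931042 mod360 286.3216022906896
```

Emit:
jog_arm(
  moves=[
    {"slide":[0,-15,0],"angular":[0,0,-7],"fingers":0.4},
    {"slide":[0,-30,0],"angular":[0,0,-14],"fingers":0.4},
    {"slide":[0,-45,0],"angular":[0,0,-21],"fingers":0.4},
    {"slide":[0,-45,0],"angular":[0,0,-28],"fingers":0.4},
    {"slide":[0,-45,0],"angular":[0,0,-35],"fingers":0.4},
    {"slide":[0,-45,0],"angular":[0,0,-42],"fingers":0.4},
    {"slide":[0,-45,0],"angular":[0,0,-49],"fingers":0.4},
    {"slide":[0,-45,0],"angular":[0,0,-56],"fingers":0.4},
    {"slide":[0,-45,0],"angular":[0,0,-63],"fingers":0.4},
    {"slide":[0,-45,0],"angular":[0,0,-70],"fingers":0.4},
  ],
)

```text
clock: 10.75
tcp_pos: [0.4983, 0.0441, 0.1439]
orientation: [0.001, -0.286, 0.958, -0.0]
wrist_force: [0.1, -0.4, -0.4]
finger_gap: 0.0514
grip_force: 0.0
```

```bash
cat >> h.py <<'E'
def hexfit2(p,T,xy,ztop,rng=2):
    """orientation by the white chamfer corners: bright top-hat at corner positions vs mid-flat positions, xy held near"""
    g=cv2.cvtColor(p['color'],cv2.COLOR_RGB2GRAY).astype(np.float32); g=cv2.GaussianBlur(g,(0,0),1)
    return g
E
python3 - <<'E'
from h import *
p,T,s=shot('wrist'); st(s); ts=tip_of('hexmid_c',p)
for r in ts: print(r['p'],np.array(r['point']).round(0),onz(p,T,r['point'],.095).round(4))
c=[onz(p,T,r['point'],.095) for r in ts]; w=min(c,key=lambda w:np.hypot(w[0]-.4975,w[1]-.044)); print(w)
r=hexfit(p,T,w[:2],.110)
for q in r[:40:8]: print(np.round(q,4))
uv=proj(p,T,[[*w[:2],.11]])[0]; im=p['color'].copy(); drawhex(im,p,T,*r[0][1:],.110)
x0,y0=int(np.clip(uv[0]-50,0,540)),int(np.clip(uv[1]-50,0,380))
cc=np.hstack([p['color'][y0:y0+100,x0:x0+100],im[y0:y0+100,x0:x0+100]])
cv2.imwrite('pics/w9.png',cv2.resize(cc,None,fx=4,fy=4,interpolation=2)[:,:,::-1])
E
```

```text
t 10.75 tcp [0.4983 0.0441 0.1439] yaw -146.7 j [-0.07  0.2  -0.26  1.12  0.   -0.65] F [ 0.1 -0.4 -0.4] M [0.086 0.024 0.   ] gap 0.0514 0.0
0.97 [392. 437.] [0.6057 0.1797 0.095 ]
0.96 [319. 249.] [0.5006 0.0407 0.095 ]
0.66 [252. 387.] [0.6239 0.0593 0.095 ]
0.58 [474. 320.] [0.4847 0.1628 0.095 ]
0.29 [362. 331.] [0.5367 0.1008 0.095 ]
[0.50061702 0.04074853 0.095     ]
[8.7002e+01 4.9860e-01 4.5700e-02 2.8000e+01]
[8.10388e+01 4.99600e-01 4.17000e-02 1.60000e+01]
[7.99073e+01 4.99600e-01 4.17000e-02 2.00000e+01]
[7.93311e+01 5.00600e-01 4.17000e-02 2.00000e+01]
[7.69469e+01 4.98600e-01 4.57000e-02 2.00000e+01]
```

View pics/w9.png

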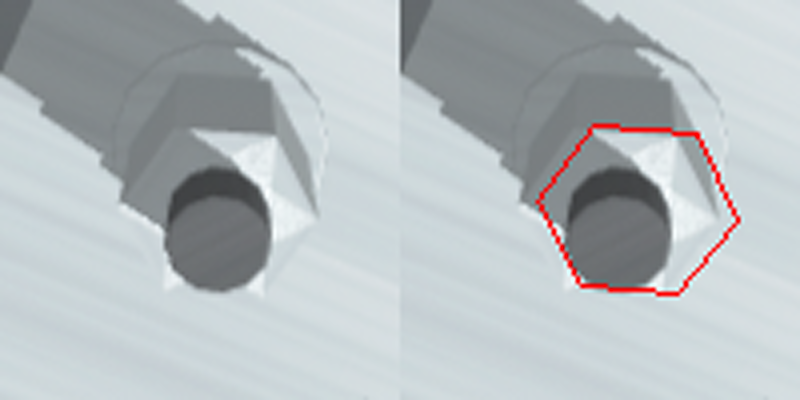

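The crop shows nut c with chamfer corners at about (120,203) and (320,215), so its flats are at about 28° and its centre near (0.500, 0.041). I'll rotate −25°, descend and close.

Emit:
jog_arm(
  squeeze=90,
  moves=[
    {"slide":[0,-1,2],"angular":[0,0,-7],"fingers":0.4},
    {"slide":[0,-2,5],"angular":[0,0,-14],"fingers":0.4},
    {"slide":[0,-3.5,10],"angular":[0,0,-21],"fingers":0.4},
    {"slide":[0,-3.5,25],"angular":[0,0,-25],"fingers":0.4},
    {"slide":[0,-3.5,42],"angular":[0,0,-25],"fingers":0.4},
    {"slide":[0,-3.5,60],"angular":[0,0,-25],"fingers":0.4},
    {"slide":[0,-3.5,74],"angular":[0,0,-25],"fingers":0.4},
    {"slide":[0,-3.5,81],"angular":[0,0,-25],"fingers":0.4},
    {"slide":[0,-3.5,83],"angular":[0,0,-25],"fingers":0.4},
    {"slide":[0,-3.5,83],"angular":[0,0,-25],"fingers":0.4},
  ],
)

```text
clock: 11.68
tcp_pos: [0.4995, 0.0411, 0.0604]
orientation: [-0.0, -0.483, 0.875, 0.0]
wrist_force: [-0.2, 0.4, -0.3]
finger_gap: 0.0511
grip_force: 0.0
```

```bash
python3 - <<'E'
from h import *
p,T,s=shot('wrist'); st(s); q=s['orientation']; M=R.from_quat([q[1],q[2],q[3],q[0]]).as_matrix()
for r in tip_of('hexmid_c',p):
  w=onz(p,T,r['point'],.095); print(r['p'],w.round(4),(M.T@(w-s['tcp_pos'])*1e3).round(1))
E
```

```text
t 11.6833 tcp [0.4995 0.0411 0.0604] yaw -122.2 j [-0.08  0.27 -0.39  0.92 -0.   -1.09] F [-0.2  0.4 -0.3] M [ 0.018 -0.02  -0.018] gap 0.0511 0.0
0.8 [0.4837 0.1652 0.095 ] [-96.7  79.4 -34.6]
0.6 [0.5001 0.0426 0.095 ] [ -1.6   0.3 -34.6]
```

Centred. I'll close and turn 70°, since the first 120° is free running.

Emit:
jog_arm(
  squeeze=90,
  moves=[
    {"slide":[-0.5,0,0],"angular":[0,0,0],"fingers":1},
    {"slide":[-0.5,0,0],"angular":[0,0,0],"fingers":1},
    {"slide":[-0.5,0,0],"angular":[0,0,0],"fingers":1},
    {"slide":[-0.5,0,0],"angular":[0,0,0],"fingers":1},
    {"slide":[-0.5,0,0],"angular":[0,0,0],"fingers":1},
  ],
)

```text
clock: 12.2
tcp_pos: [0.4993, 0.0423, 0.0619]
orientation: [0.0, -0.484, 0.875, 0.001]
wrist_force: [-5.3, 2.6, 9.0]
finger_gap: 0.025
grip_force: 87.9
```

```bash
python3 -c "
from h import *
st(get_state())"
```

```text
t 12.2 tcp [0.4993 0.0423 0.0619] yaw -122.1 j [-0.08  0.26 -0.39  0.92  0.   -1.09] F [-5.3  2.6  9. ] M [0.587 0.944 0.064] gap 0.025 87.86441220436245
```

Emit:
jog_arm(
  moves=[
    {"slide":[0,0,0],"angular":[0,0,7],"fingers":1},
    {"slide":[0,0,0],"angular":[0,0,14],"fingers":1},
    {"slide":[0,0,0],"angular":[0,0,21],"fingers":1},
    {"slide":[0,0,0],"angular":[0,0,28],"fingers":1},
    {"slide":[0,0,0],"angular":[0,0,35],"fingers":1},
    {"slide":[0,0,0.2],"angular":[0,0,42],"fingers":1},
    {"slide":[0,0,0.3],"angular":[0,0,49],"fingers":1},
    {"slide":[0,0,0.4],"angular":[0,0,56],"fingers":1},
    {"slide":[0,0,0.5],"angular":[0,0,63],"fingers":1},
    {"slide":[0,0,0.6],"angular":[0,0,70],"fingers":1},
  ],
)

```text
clock: 13.03
tcp_pos: [0.4987, 0.043, 0.0608]
orientation: [-0.001, 0.108, 0.994, 0.001]
wrist_force: [-4.4, 5.4, 6.4]
finger_gap: 0.0248
grip_force: 88.1
```

```bash
python3 -c "
from h import *
st(get_state())"
```

```text
t 13.0333 tcp [0.4987 0.043  0.0608] yaw 167.6 j [-0.08  0.26 -0.39  0.92  0.    0.14] F [-4.4  5.4  6.4] M [0.983 1.03  0.172] gap 0.0248 88.09674667194486
```

Emit:
jog_arm(
  moves=[
    {"slide":[0,0,0],"angular":[0,0,7],"fingers":1},
    {"slide":[0,0,0.1],"angular":[0,0,14],"fingers":1},
    {"slide":[0,0,0.2],"angular":[0,0,21],"fingers":1},
    {"slide":[0,0,0.3],"angular":[0,0,28],"fingers":1},
    {"slide":[0,0,0.4],"angular":[0,0,35],"fingers":1},
    {"slide":[0,0,0.5],"angular":[0,0,42],"fingers":1},
    {"slide":[0,0,0.6],"angular":[0,0,45],"fingers":1},
  ],
)

```text
clock: 13.62
tcp_pos: [0.4989, 0.0435, 0.0602]
orientation: [-0.001, 0.48, 0.877, 0.001]
wrist_force: [-4.0, 6.5, 6.7]
finger_gap: 0.0249
grip_force: 88.2
```

```bash
python3 -c "
from h import *
st(get_state())"
```

```text
t 13.6167 tcp [0.4989 0.0435 0.0602] yaw 122.7 j [-0.08  0.26 -0.39  0.92  0.    0.92] F [-4.   6.5  6.7] M [1.289 0.974 0.222] gap 0.0249 88.18120176438242
```

Emit:
jog_arm(
  moves=[
    {"slide":[0,0,0],"angular":[0,0,3],"fingers":1},
    {"slide":[0,0,0.1],"angular":[0,0,6],"fingers":1},
  ],
)

```text
clock: 13.78
tcp_pos: [0.4989, 0.0435, 0.0601]
orientation: [-0.001, 0.524, 0.852, 0.001]
wrist_force: [-3.9, 7.5, 7.6]
finger_gap: 0.0251
grip_force: 88.2
```

```bash
python3 -c "
from h import *
st(get_state())"
```

```text
t 13.7833 tcp [0.4989 0.0435 0.0601] yaw 116.8 j [-0.08  0.26 -0.39  0.92  0.    1.03] F [-3.9  7.5  7.6] M [1.355 0.974 0.204] gap 0.0251 88.19960766937584
```

Emit:
jog_arm(
  moves=[
    {"slide":[0,0,0],"angular":[0,0,3],"fingers":1},
    {"slide":[0,0,0.1],"angular":[0,0,6],"fingers":1},
  ],
)

```text
clock: 13.95
tcp_pos: [0.499, 0.0436, 0.06]
orientation: [-0.001, 0.567, 0.823, 0.001]
wrist_force: [-3.4, 7.3, 7.0]
finger_gap: 0.025
grip_force: 88.2
```

```bash
python3 -c "
from h import *
st(get_state())"
```

```text
t 13.95 tcp [0.499  0.0436 0.06  ] yaw 110.9 j [-0.08  0.26 -0.39  0.92  0.    1.13] F [-3.4  7.3  7. ] M [1.361 0.944 0.188] gap 0.025 88.21468281559646
```

Emit:
jog_arm(
  moves=[
    {"slide":[0,0,0],"angular":[0,0,3],"fingers":1},
    {"slide":[0,0,0.1],"angular":[0,0,6],"fingers":1},
  ],
)

```text
clock: 14.12
tcp_pos: [0.4991, 0.0436, 0.0599]
orientation: [-0.001, 0.61, 0.793, 0.002]
wrist_force: [-3.4, 8.0, 6.7]
finger_gap: 0.0251
grip_force: 88.2
```

```bash
python3 -c "
from h import *
st(get_state())"
```

```text
t 14.1167 tcp [0.4991 0.0436 0.0599] yaw 104.9 j [-0.08  0.26 -0.39  0.92  0.    1.24] F [-3.4  8.   6.7] M [1.452 0.932 0.204] gap 0.0251 88.22942113503814
```

Emit:
jog_arm(
  moves=[
    {"slide":[0,0,0],"angular":[0,0,3],"fingers":1},
    {"slide":[0,0,0.1],"angular":[0,0,6],"fingers":1},
  ],
)

```text
clock: 14.28
tcp_pos: [0.4991, 0.0437, 0.0599]
orientation: [-0.001, 0.65, 0.76, 0.001]
wrist_force: [-3.7, 8.0, 6.6]
finger_gap: 0.0248
grip_force: 88.2
```

```bash
python3 -c "
from h import *
st(get_state())"
```

```text
t 14.2833 tcp [0.4991 0.0437 0.0599] yaw 98.9 j [-0.08  0.27 -0.39  0.92  0.    1.34] F [-3.7  8.   6.6] M [1.474 0.865 0.254] gap 0.0248 88.24456336442381
```

Emit:
jog_arm(
  moves=[
    {"slide":[0,0,0],"angular":[0,0,3],"fingers":1},
    {"slide":[0,0,0.1],"angular":[0,0,6],"fingers":1},
  ],
)

```text
clock: 14.45
tcp_pos: [0.4992, 0.0437, 0.0598]
orientation: [-0.002, 0.689, 0.725, 0.001]
wrist_force: [-2.7, 7.8, 6.3]
finger_gap: 0.0251
grip_force: 88.3
```

```bash
python3 -c "
from h import *
st(get_state())"
```

```text
t 14.45 tcp [0.4992 0.0437 0.0598] yaw 92.9 j [-0.08  0.27 -0.39  0.92  0.    1.45] F [-2.7  7.8  6.3] M [1.428 0.856 0.229] gap 0.0251 88.25720408465713
```

Emit:
jog_arm(
  moves=[
    {"slide":[0,0,0],"angular":[0,0,3],"fingers":1},
    {"slide":[0,0,0],"angular":[0,0,6],"fingers":1},
  ],
)

```text
clock: 14.62
tcp_pos: [0.4992, 0.0437, 0.0598]
orientation: [-0.002, 0.726, 0.687, 0.001]
wrist_force: [-2.8, 7.6, 4.7]
finger_gap: 0.0252
grip_force: 88.2
```

```bash
python3 -c "
from h import *
st(get_state())"
```

```text
t 14.6167 tcp [0.4992 0.0437 0.0598] yaw 86.9 j [-0.08  0.27 -0.39  0.92  0.    1.55] F [-2.8  7.6  4.7] M [1.517 0.825 0.244] gap 0.0252 88.16771352197975
```

Emit:
jog_arm(
  moves=[
    {"slide":[0,0,0],"angular":[0,0,3],"fingers":1},
    {"slide":[0,0,0.1],"angular":[0,0,6],"fingers":1},
  ],
)

```text
clock: 14.78
tcp_pos: [0.4993, 0.0437, 0.0596]
orientation: [-0.002, 0.761, 0.649, 0.001]
wrist_force: [-2.4, 8.2, 6.5]
finger_gap: 0.0254
grip_force: 88.2
```

```bash
python3 -c "
from h import *
st(get_state())"
```

```text
t 14.7833 tcp [0.4993 0.0437 0.0596] yaw 80.9 j [-0.08  0.27 -0.39  0.92  0.    1.65] F [-2.4  8.2  6.5] M [1.538 0.826 0.274] gap 0.0254 88.20424960926175
```

Emit:
jog_arm(
  moves=[
    {"slide":[0,0,0],"angular":[0,0,3],"fingers":1},
    {"slide":[0,0,0],"angular":[0,0,6],"fingers":1},
  ],
)

```text
clock: 14.95
tcp_pos: [0.4994, 0.0438, 0.0596]
orientation: [-0.002, 0.794, 0.608, 0.001]
wrist_force: [-2.0, 7.0, 4.7]
finger_gap: 0.0252
grip_force: 88.1
```

```bash
python3 -c "
from h import *
st(get_state())"
```

```text
t 14.95 tcp [0.4994 0.0438 0.0596] yaw 74.9 j [-0.08  0.27 -0.39  0.92  0.    1.76] F [-2.   7.   4.7] M [1.589 0.703 0.275] gap 0.0252 88.11672841664404
```

Emit:
jog_arm(
  moves=[
    {"slide":[0,0,0],"angular":[0,0,3],"fingers":1},
    {"slide":[0,0,0.1],"angular":[0,0,6],"fingers":1},
  ],
)

```text
clock: 15.12
tcp_pos: [0.4995, 0.0438, 0.0595]
orientation: [-0.002, 0.825, 0.566, 0.001]
wrist_force: [-2.4, 7.5, 6.1]
finger_gap: 0.0248
grip_force: 88.2
```

```bash
python3 -c "
from h import *
st(get_state())"
```

```text
t 15.1167 tcp [0.4995 0.0438 0.0595] yaw 68.9 j [-0.08  0.27 -0.39  0.92  0.    1.86] F [-2.4  7.5  6.1] M [1.576 0.765 0.564] gap 0.0248 88.20520024979487
```

Emit:
jog_arm(
  moves=[
    {"slide":[0,0,0],"angular":[0,0,3],"fingers":1},
    {"slide":[0,0,0],"angular":[0,0,6],"fingers":1},
  ],
)

```text
clock: 15.28
tcp_pos: [0.4996, 0.0437, 0.0596]
orientation: [-0.002, 0.853, 0.522, 0.001]
wrist_force: [-1.7, 6.6, 5.4]
finger_gap: 0.0249
grip_force: 88.2
```

```bash
python3 -c "
from h import *
st(get_state())"
```

```text
t 15.2833 tcp [0.4996 0.0437 0.0596] yaw 62.9 j [-0.08  0.27 -0.39  0.92  0.    1.97] F [-1.7  6.6  5.4] M [1.503 0.728 0.743] gap 0.0249 88.20440605748445
```

Emit:
jog_arm(
  moves=[
    {"slide":[0,0,0],"angular":[0,0,3],"fingers":1},
  ],
)

```text
clock: 15.37
tcp_pos: [0.4996, 0.0438, 0.0596]
orientation: [-0.002, 0.866, 0.499, 0.001]
wrist_force: [-1.5, 6.9, 4.7]
finger_gap: 0.025
grip_force: 88.2
```

```bash
python3 -c "
from h import *
for i in range(4):
  st(get_state()); read_camera('side')"
```

```text
t 15.3667 tcp [0.4996 0.0438 0.0596] yaw 59.9 j [-0.08  0.27 -0.39  0.92  0.    2.02] F [-1.5  6.9  4.7] M [1.541 0.651 0.745] gap 0.025 88.21194264572114
t 15.4167 tcp [0.4996 0.0437 0.0596] yaw 59.8 j [-0.08  0.27 -0.39  0.92  0.    2.02] F [-1.1  7.7  4. ] M [1.607 0.722 0.626] gap 0.0247 88.1539491796866
t 15.4667 tcp [0.4996 0.0438 0.0596] yaw 60.0 j [-0.08  0.27 -0.39  0.92  0.    2.02] F [-2.2  7.3  5.2] M [1.564 0.69  0.503] gap 0.0252 88.15148760331795
t 15.5167 tcp [0.4996 0.0438 0.0596] yaw 60.0 j [-0.08  0.27 -0.39  0.92  0.    2.02] F [-1.9  7.5  4.6] M [1.645 0.658 0.441] gap 0.0252 88.15844943048432
```

Emit:
jog_arm(
  moves=[
    {"slide":[0,0,0],"angular":[0,0,2],"fingers":1},
    {"slide":[0,0,0],"angular":[0,0,2],"fingers":1},
  ],
)

```text
clock: 15.73
tcp_pos: [0.4996, 0.0438, 0.0596]
orientation: [-0.002, 0.875, 0.485, 0.001]
wrist_force: [-0.4, 7.8, 4.8]
finger_gap: 0.0252
grip_force: 88.2
```

```bash
python3 -c "
from h import *
for i in range(4):
  st(get_state()); read_camera('side')"
```

```text
t 15.7333 tcp [0.4996 0.0438 0.0596] yaw 58.0 j [-0.08  0.27 -0.39  0.92  0.    2.05] F [-0.4  7.8  4.8] M [1.516 0.703 0.615] gap 0.0252 88.18158998619765
t 15.7833 tcp [0.4996 0.0437 0.0596] yaw 58.0 j [-0.08  0.27 -0.39  0.92  0.    2.05] F [-1.2  7.7  4.8] M [1.603 0.656 0.59 ] gap 0.0249 88.18719029892236
t 15.8333 tcp [0.4997 0.0437 0.0596] yaw 58.1 j [-0.08  0.27 -0.39  0.92  0.    2.05] F [-2.   6.9  4.8] M [1.58  0.639 0.629] gap 0.0251 88.18915097275749
t 15.8833 tcp [0.4997 0.0437 0.0596] yaw 58.1 j [-0.08  0.27 -0.39  0.92  0.    2.05] F [-1.3  6.7  5.2] M [1.565 0.653 0.591] gap 0.0249 88.18929097149521
```

Nut c is snug at about 0.61 N m at rest. I'll release it and go to b.

Emit:
jog_arm(
  moves=[
    {"slide":[0,0,0],"angular":[0,0,0],"fingers":0.4},
    {"slide":[0,0,0],"angular":[0,0,0],"fingers":0.4},
    {"slide":[0,0,-3],"angular":[0,0,0],"fingers":0.4},
    {"slide":[0,0,-30],"angular":[0,0,0],"fingers":0.4},
    {"slide":[0,0,-60],"angular":[0,0,0],"fingers":0.4},
    {"slide":[10,-8,-85],"angular":[0,0,-7],"fingers":0.4},
    {"slide":[32,-25,-85],"angular":[0,0,-14],"fingers":0.4},
    {"slide":[55,-45,-85],"angular":[0,0,-21],"fingers":0.4},
    {"slide":[75,-60,-85],"angular":[0,0,-28],"fingers":0.4},
    {"slide":[92,-75,-85],"angular":[0,0,-35],"fingers":0.4},
  ],
)

```text
clock: 16.77
tcp_pos: [0.4855, 0.1602, 0.1442]
orientation: [0.001, 0.687, 0.727, 0.0]
wrist_force: [0.4, -0.6, 0.8]
finger_gap: 0.0511
grip_force: 0.0
```

Emit:
jog_arm(
  moves=[
    {"slide":[0,0,0],"angular":[0,0,-7],"fingers":0.4},
    {"slide":[0,0,0],"angular":[0,0,-14],"fingers":0.4},
    {"slide":[0,0,0],"angular":[0,0,-21],"fingers":0.4},
    {"slide":[0,0,0],"angular":[0,0,-28],"fingers":0.4},
    {"slide":[0,0,0],"angular":[0,0,-35],"fingers":0.4},
    {"slide":[0,0,0],"angular":[0,0,-42],"fingers":0.4},
    {"slide":[0,0,0],"angular":[0,0,-49],"fingers":0.4},
    {"slide":[0,0,0],"angular":[0,0,-56],"fingers":0.4},
    {"slide":[0,0,0],"angular":[0,0,-63],"fingers":0.4},
    {"slide":[0,0,0],"angular":[0,0,-70],"fingers":0.4},
  ],
)

```text
clock: 17.6
tcp_pos: [0.4855, 0.1588, 0.1439]
orientation: [0.0, 0.146, 0.989, -0.0]
wrist_force: [0.6, 0.0, -0.2]
finger_gap: 0.0509
grip_force: 0.0
```

Emit:
jog_arm(
  moves=[
    {"slide":[0,0,0],"angular":[0,0,-7],"fingers":0.4},
    {"slide":[0,0,0],"angular":[0,0,-14],"fingers":0.4},
    {"slide":[0,0,0],"angular":[0,0,-21],"fingers":0.4},
    {"slide":[0,0,0],"angular":[0,0,-28],"fingers":0.4},
    {"slide":[0,0,0],"angular":[0,0,-35],"fingers":0.4},
    {"slide":[0,0,0],"angular":[0,0,-42],"fingers":0.4},
    {"slide":[0,0,0],"angular":[0,0,-49],"fingers":0.4},
    {"slide":[0,0,0],"angular":[0,0,-56],"fingers":0.4},
    {"slide":[0,0,0],"angular":[0,0,-63],"fingers":0.4},
    {"slide":[0,0,0],"angular":[0,0,-67],"fingers":0.4},
  ],
)

```text
clock: 18.43
tcp_pos: [0.4854, 0.1588, 0.1439]
orientation: [0.0, -0.424, 0.906, -0.0]
wrist_force: [0.0, 0.4, 0.3]
finger_gap: 0.0515
grip_force: 0.0
```

```bash
python3 - <<'E'
from h import *
p,T,s=shot('wrist'); st(s); q=s['orientation']; M=R.from_quat([q[1],q[2],q[3],q[0]]).as_matrix()
for r in tip_of('hexmid_b',p):
  w=onz(p,T,r['point'],.095); print(r['p'],w.round(4),(M.T@(w-s['tcp_pos'])*1e3).round(1))
for q in hexfit(p,T,(.485,.1625),.110)[:60:6]: print(np.round(q,4))
togo(s,[.485,.162,.0605],230)
E
```

```text
t 18.4333 tcp [0.4854 0.1588 0.1439] yaw -129.8 j [ 0.16  0.22 -0.23  1.12 -0.   -0.72] F [0.  0.4 0.3] M [ 0.    -0.051 -0.02 ] gap 0.0515 0.0
0.97 [0.6208 0.0571 0.095 ] [  -8.6 -169.    49. ]
0.81 [0.4834 0.1615 0.095 ] [-0.8  3.3 48.9]
0.59 [0.4993 0.0425 0.095 ] [ 80.5 -85.1  48.9]
[79.62    0.484   0.1625 14.    ]
[76.4672  0.483   0.1625 18.    ]
[75.2666  0.484   0.1625 20.    ]
[73.5843  0.484   0.1615 18.    ]
[72.8543  0.482   0.1635 46.    ]
[72.3819  0.482   0.1645 38.    ]
[71.3882  0.481   0.1645 50.    ]
[70.8669  0.481   0.1635 50.    ]
[70.162   0.481   0.1645 40.    ]
[69.9272  0.49    0.1595 10.    ]
slide [-2.2  2.4 83.4] turn -359.81419646183696 mod360 0.18580353816304296
```

Emit:
jog_arm(
  squeeze=90,
  moves=[
    {"slide":[-1.5,3,10],"angular":[0,0,2],"fingers":0.4},
    {"slide":[-1.5,3,25],"angular":[0,0,2],"fingers":0.4},
    {"slide":[-1.5,3,42],"angular":[0,0,2],"fingers":0.4},
    {"slide":[-1.5,3,60],"angular":[0,0,2],"fingers":0.4},
    {"slide":[-1.5,3,74],"angular":[0,0,2],"fingers":0.4},
    {"slide":[-1.5,3,81],"angular":[0,0,2],"fingers":0.4},
    {"slide":[-1.5,3,83],"angular":[0,0,2],"fingers":0.4},
    {"slide":[-1.5,3,83],"angular":[0,0,2],"fingers":0.4},
  ],
)

```text
clock: 19.2
tcp_pos: [0.4837, 0.1621, 0.0605]
orientation: [-0.0, -0.405, 0.914, -0.0]
wrist_force: [0.0, 0.5, 0.5]
finger_gap: 0.0512
grip_force: 0.0
```

Emit:
jog_arm(
  squeeze=90,
  moves=[
    {"slide":[0,0,0],"angular":[0,0,0],"fingers":1},
    {"slide":[0,0,0],"angular":[0,0,0],"fingers":1},
    {"slide":[0,0,0],"angular":[0,0,0],"fingers":1},
    {"slide":[0,0,0],"angular":[0,0,0],"fingers":1},
    {"slide":[0,0,0],"angular":[0,0,0],"fingers":1},
  ],
)

```text
clock: 19.62
tcp_pos: [0.4844, 0.1627, 0.062]
orientation: [0.001, -0.406, 0.914, 0.0]
wrist_force: [-1.8, 0.1, 5.6]
finger_gap: 0.0252
grip_force: 88.2
```

```bash
python3 -c "
from h import *
st(get_state())"
```

```text
t 19.6167 tcp [0.4844 0.1627 0.062 ] yaw -132.1 j [ 0.17  0.28 -0.36  0.93  0.   -0.67] F [-1.8  0.1  5.6] M [ 0.235  0.42  -0.109] gap 0.0252 88.15375434234738
```

Emit:
jog_arm(
  moves=[
    {"slide":[0,0,0],"angular":[0,0,7],"fingers":1},
    {"slide":[0,0,0],"angular":[0,0,14],"fingers":1},
    {"slide":[0,0,0],"angular":[0,0,21],"fingers":1},
    {"slide":[0,0,0],"angular":[0,0,28],"fingers":1},
    {"slide":[0,0,0],"angular":[0,0,35],"fingers":1},
    {"slide":[0,0,0.2],"angular":[0,0,42],"fingers":1},
    {"slide":[0,0,0.3],"angular":[0,0,49],"fingers":1},
    {"slide":[0,0,0.4],"angular":[0,0,56],"fingers":1},
    {"slide":[0,0,0.5],"angular":[0,0,63],"fingers":1},
    {"slide":[0,0,0.6],"angular":[0,0,70],"fingers":1},
  ],
)

```text
clock: 20.45
tcp_pos: [0.4844, 0.1616, 0.0609]
orientation: [0.001, 0.195, 0.981, -0.001]
wrist_force: [-0.5, -2.4, 2.3]
finger_gap: 0.0252
grip_force: 88.4
```

```bash
python3 -c "
from h import *
st(get_state())"
```

```text
t 20.45 tcp [0.4844 0.1616 0.0609] yaw 157.5 j [ 0.17  0.28 -0.37  0.92 -0.    0.56] F [-0.5 -2.4  2.3] M [-0.636  0.202  0.158] gap 0.0252 88.38060581379523
```

Emit:
jog_arm(
  moves=[
    {"slide":[0,0,0],"angular":[0,0,7],"fingers":1},
    {"slide":[0,0,0.1],"angular":[0,0,14],"fingers":1},
    {"slide":[0,0,0.2],"angular":[0,0,21],"fingers":1},
    {"slide":[0,0,0.3],"angular":[0,0,28],"fingers":1},
    {"slide":[0,0,0.4],"angular":[0,0,35],"fingers":1},
    {"slide":[0,0,0.5],"angular":[0,0,42],"fingers":1},
    {"slide":[0,0,0.6],"angular":[0,0,45],"fingers":1},
  ],
)

```text
clock: 21.03
tcp_pos: [0.4838, 0.1612, 0.0601]
orientation: [0.001, 0.555, 0.832, -0.001]
wrist_force: [-2.2, -3.3, 3.0]
finger_gap: 0.0251
grip_force: 88.4
```

```bash
python3 -c "
from h import *
st(get_state())"
```

```text
t 21.0333 tcp [0.4838 0.1612 0.0601] yaw 112.6 j [ 0.17  0.28 -0.37  0.92 -0.    1.34] F [-2.2 -3.3  3. ] M [-0.862  0.444  0.192] gap 0.0251 88.44695914903923
```

Emit:
jog_arm(
  moves=[
    {"slide":[0,0,0],"angular":[0,0,3],"fingers":1},
    {"slide":[0,0,0.1],"angular":[0,0,6],"fingers":1},
  ],
)

```text
clock: 21.2
tcp_pos: [0.4837, 0.1611, 0.06]
orientation: [0.001, 0.597, 0.802, -0.001]
wrist_force: [-1.5, -4.0, 3.5]
finger_gap: 0.025
grip_force: 88.5
```

```bash
python3 -c "
from h import *
st(get_state())"
```

```text
t 21.2 tcp [0.4837 0.1611 0.06  ] yaw 106.7 j [ 0.17  0.28 -0.37  0.92 -0.    1.44] F [-1.5 -4.   3.5] M [-0.852  0.611  0.254] gap 0.025 88.47435132450983
```

Emit:
jog_arm(
  moves=[
    {"slide":[0,0,0],"angular":[0,0,3],"fingers":1},
    {"slide":[0,0,0.1],"angular":[0,0,6],"fingers":1},
  ],
)

```text
clock: 21.37
tcp_pos: [0.4836, 0.1611, 0.0599]
orientation: [0.001, 0.638, 0.77, -0.001]
wrist_force: [-2.3, -4.5, 4.5]
finger_gap: 0.0252
grip_force: 88.6
```

```bash
python3 -c "
from h import *
st(get_state())"
```

```text
t 21.3667 tcp [0.4836 0.1611 0.0599] yaw 100.7 j [ 0.17  0.28 -0.37  0.92 -0.    1.55] F [-2.3 -4.5  4.5] M [-0.895  0.613  0.182] gap 0.0252 88.64977334841114
```

Total 127°.

Emit:
jog_arm(
  moves=[
    {"slide":[0,0,0],"angular":[0,0,3],"fingers":1},
    {"slide":[0,0,0.1],"angular":[0,0,6],"fingers":1},
  ],
)

```text
clock: 21.53
tcp_pos: [0.4835, 0.1611, 0.0598]
orientation: [0.001, 0.677, 0.736, -0.001]
wrist_force: [-3.2, -4.9, 5.0]
finger_gap: 0.0252
grip_force: 88.7
```

```bash
python3 -c "
from h import *
st(get_state())"
```

```text
t 21.5333 tcp [0.4835 0.1611 0.0598] yaw 94.7 j [ 0.17  0.28 -0.37  0.92 -0.    1.65] F [-3.2 -4.9  5. ] M [-0.868  0.774  0.149] gap 0.0252 88.68178332340904
```

Emit:
jog_arm(
  moves=[
    {"slide":[0,0,0],"angular":[0,0,3],"fingers":1},
    {"slide":[0,0,0.1],"angular":[0,0,6],"fingers":1},
  ],
)

```text
clock: 21.7
tcp_pos: [0.4834, 0.1611, 0.0598]
orientation: [0.001, 0.715, 0.699, -0.001]
wrist_force: [-2.0, -4.5, 4.7]
finger_gap: 0.0249
grip_force: 88.7
```

```bash
python3 -c "
from h import *
st(get_state())"
```

```text
t 21.7 tcp [0.4834 0.1611 0.0598] yaw 88.7 j [ 0.17  0.28 -0.37  0.92 -0.    1.76] F [-2.  -4.5  4.7] M [-0.887  0.84   0.206] gap 0.0249 88.72645812332394
```

Emit:
jog_arm(
  moves=[
    {"slide":[0,0,0],"angular":[0,0,3],"fingers":1},
    {"slide":[0,0,0.1],"angular":[0,0,6],"fingers":1},
  ],
)

```text
clock: 21.87
tcp_pos: [0.4833, 0.1611, 0.0597]
orientation: [0.001, 0.75, 0.661, -0.001]
wrist_force: [-3.6, -4.1, 6.4]
finger_gap: 0.0257
grip_force: 88.7
```

```bash
python3 -c "
from h import *
st(get_state())"
```

```text
t 21.8667 tcp [0.4833 0.1611 0.0597] yaw 82.7 j [ 0.17  0.28 -0.37  0.92 -0.    1.86] F [-3.6 -4.1  6.4] M [-0.831  0.857  0.177] gap 0.0257 88.74691822063141
```

Emit:
jog_arm(
  moves=[
    {"slide":[0,0,0],"angular":[0,0,3],"fingers":1},
    {"slide":[0,0,0.1],"angular":[0,0,6],"fingers":1},
  ],
)

```text
clock: 22.03
tcp_pos: [0.4832, 0.1612, 0.0596]
orientation: [0.001, 0.784, 0.621, -0.001]
wrist_force: [-3.7, -3.3, 5.7]
finger_gap: 0.0249
grip_force: 88.8
```

```bash
python3 -c "
from h import *
st(get_state())"
```

```text
t 22.0333 tcp [0.4832 0.1612 0.0596] yaw 76.7 j [ 0.17  0.28 -0.37  0.92 -0.    1.97] F [-3.7 -3.3  5.7] M [-0.78   0.897  0.215] gap 0.0249 88.77768928899059
```

Total 151°.

Emit:
jog_arm(
  moves=[
    {"slide":[0,0,0],"angular":[0,0,3],"fingers":1},
    {"slide":[0,0,0.1],"angular":[0,0,6],"fingers":1},
  ],
)

```text
clock: 22.2
tcp_pos: [0.4832, 0.1612, 0.0596]
orientation: [0.001, 0.815, 0.579, -0.001]
wrist_force: [-4.4, -3.6, 7.4]
finger_gap: 0.0249
grip_force: 88.2
```

```bash
python3 -c "
from h import *
st(get_state())"
```

```text
t 22.2 tcp [0.4832 0.1612 0.0596] yaw 70.8 j [ 0.17  0.28 -0.37  0.92 -0.    2.07] F [-4.4 -3.6  7.4] M [-0.789  1.023  0.631] gap 0.0249 88.19890381090545
```

Emit:
jog_arm(
  moves=[
    {"slide":[0,0,0],"angular":[0,0,3],"fingers":1},
    {"slide":[0,0,0.1],"angular":[0,0,6],"fingers":1},
  ],
)

```text
clock: 22.37
tcp_pos: [0.483, 0.1613, 0.0596]
orientation: [0.001, 0.844, 0.536, -0.001]
wrist_force: [-5.0, -4.5, 7.9]
finger_gap: 0.0251
grip_force: 88.1
```

```bash
python3 -c "
from h import *
st(get_state())"
```

```text
t 22.3667 tcp [0.483  0.1613 0.0596] yaw 64.8 j [ 0.17  0.28 -0.37  0.92 -0.    2.18] F [-5.  -4.5  7.9] M [-0.768  1.08   0.792] gap 0.0251 88.12461906730277
```

Emit:
jog_arm(
  moves=[
    {"slide":[0,0,0],"angular":[0,0,1],"fingers":1},
    {"slide":[0,0,0],"angular":[0,0,1],"fingers":1},
  ],
)

```text
clock: 22.53
tcp_pos: [0.483, 0.1613, 0.0596]
orientation: [0.001, 0.848, 0.529, -0.001]
wrist_force: [-3.4, -3.7, 6.9]
finger_gap: 0.0251
grip_force: 88.2
```

```bash
python3 -c "
from h import *
for i in range(5):
  st(get_state()); read_camera('side')"
```

```text
t 22.5333 tcp [0.483  0.1613 0.0596] yaw 63.9 j [ 0.17  0.28 -0.37  0.92 -0.    2.19] F [-3.4 -3.7  6.9] M [-0.752  1.068  0.632] gap 0.0251 88.2245242263889
t 22.5833 tcp [0.483  0.1613 0.0596] yaw 63.9 j [ 0.17  0.28 -0.37  0.92 -0.    2.19] F [-4.4 -3.5  7.4] M [-0.719  0.999  0.599] gap 0.025 88.25129497023227
t 22.6333 tcp [0.483  0.1613 0.0596] yaw 63.9 j [ 0.17  0.28 -0.37  0.92 -0.    2.19] F [-4.4 -4.   7.5] M [-0.773  0.976  0.565] gap 0.0252 88.25361111457823
t 22.6833 tcp [0.483  0.1613 0.0596] yaw 63.9 j [ 0.17  0.28 -0.37  0.92 -0.    2.19] F [-4.  -5.1  7.2] M [-0.721  1.059  0.555] gap 0.0254 88.25270959977388
t 22.7333 tcp [0.4831 0.1613 0.0596] yaw 63.9 j [ 0.17  0.28 -0.37  0.92 -0.    2.19] F [-4.  -5.   7.9] M [-0.742  1.05   0.603] gap 0.0253 88.2531497887544
```

Emit:
jog_arm(
  moves=[
    {"slide":[0,0,0],"angular":[0,0,2],"fingers":1},
    {"slide":[0,0,0],"angular":[0,0,2],"fingers":1},
    {"slide":[0,0,0],"angular":[0,0,2],"fingers":0.4},
    {"slide":[0,0,0],"angular":[0,0,2],"fingers":0.4},
    {"slide":[0,0,-3],"angular":[0,0,2],"fingers":0.4},
    {"slide":[0,0,-30],"angular":[0,0,2],"fingers":0.4},
    {"slide":[0,0,-60],"angular":[0,0,2],"fingers":0.4},
    {"slide":[-2,12,-85],"angular":[0,0,-5],"fingers":0.4},
    {"slide":[-6,40,-85],"angular":[0,0,-12],"fingers":0.4},
    {"slide":[-12,70,-85],"angular":[0,0,-19],"fingers":0.4},
  ],
)

```text
clock: 23.62
tcp_pos: [0.5434, 0.1214, 0.1465]
orientation: [0.002, 0.747, 0.665, 0.002]
wrist_force: [-0.3, 0.4, -0.0]
finger_gap: 0.0517
grip_force: 0.0
```

```bash
python3 -c "
from h import *
s=get_state();st(s);togo(s,[.618,.058,.144],206)"
```

```text
t 23.6167 tcp [0.5434 0.1214 0.1465] yaw 83.4 j [ 0.08  0.3  -0.12  1.15  0.    1.76] F [-0.3  0.4 -0. ] M [-0.002 -0.061 -0.024] gap 0.0517 0.0
slide [-54.3  81.4   2.9] turn -122.61879167337266 mod360 237.38120832662736
```

Emit:
jog_arm(
  moves=[
    {"slide":[-14,20,0],"angular":[0,0,-7],"fingers":0.4},
    {"slide":[-28,40,0],"angular":[0,0,-14],"fingers":0.4},
    {"slide":[-42,62,0],"angular":[0,0,-21],"fingers":0.4},
    {"slide":[-54,81,0],"angular":[0,0,-28],"fingers":0.4},
    {"slide":[-54,81,0],"angular":[0,0,-35],"fingers":0.4},
    {"slide":[-54,81,0],"angular":[0,0,-42],"fingers":0.4},
    {"slide":[-54,81,0],"angular":[0,0,-49],"fingers":0.4},
    {"slide":[-54,81,0],"angular":[0,0,-56],"fingers":0.4},
    {"slide":[-54,81,0],"angular":[0,0,-63],"fingers":0.4},
    {"slide":[-54,81,0],"angular":[0,0,-70],"fingers":0.4},
  ],
)

```text
clock: 24.45
tcp_pos: [0.6154, 0.0571, 0.1436]
orientation: [0.0, 0.231, 0.973, 0.0]
wrist_force: [-0.4, -0.1, -0.8]
finger_gap: 0.0512
grip_force: 0.0
```

Emit:
jog_arm(
  moves=[
    {"slide":[0,0,0],"angular":[0,0,-7],"fingers":0.4},
    {"slide":[0,0,0],"angular":[0,0,-14],"fingers":0.4},
    {"slide":[0,0,0],"angular":[0,0,-21],"fingers":0.4},
    {"slide":[0,0,0],"angular":[0,0,-28],"fingers":0.4},
    {"slide":[0,0,0],"angular":[0,0,-35],"fingers":0.4},
    {"slide":[0,0,0],"angular":[0,0,-42],"fingers":0.4},
    {"slide":[0,0,0],"angular":[0,0,-49],"fingers":0.4},
    {"slide":[0,0,0],"angular":[0,0,-53],"fingers":0.4},
    {"slide":[0,0,0],"angular":[0,0,-53],"fingers":0.4},
  ],
)

```text
clock: 25.2
tcp_pos: [0.6153, 0.0572, 0.1437]
orientation: [0.0, -0.225, 0.974, -0.0]
wrist_force: [-0.2, 0.3, 0.0]
finger_gap: 0.0511
grip_force: 0.0
```

```bash
python3 - <<'E'
from h import *
p,T,s=shot('wrist'); st(s); q=s['orientation']; M=R.from_quat([q[1],q[2],q[3],q[0]]).as_matrix()
for r in tip_of('hexmid_d',p):
  w=onz(p,T,r['point'],.095); print(r['p'],w.round(4),(M.T@(w-s['tcp_pos'])*1e3).round(1))
for q in hexfit(p,T,(.618,.0578),.110)[:60:6]: print(np.round(q,4))
togo(s,[.618,.058,.0605],206)
E
```

```text
t 25.2 tcp [0.6153 0.0572 0.1437] yaw -154.0 j [-0.04  0.42  0.05  1.2  -0.   -0.49] F [-0.2  0.3  0. ] M [ 0.028 -0.001  0.03 ] gap 0.0511 0.0
0.92 [0.6041 0.1775 0.095 ] [-42.6 113.1  48.7]
0.83 [0.6199 0.0591 0.095 ] [-5.  -0.3 48.7]
0.81 [0.4849 0.1614 0.095 ] [ 71.5 150.9  48.6]
0.74 [0.4988 0.0436 0.095 ] [110.7  38.9  48.6]
[9.50102e+01 6.19000e-01 5.88000e-02 5.60000e+01]
[8.94307e+01 6.19000e-01 5.88000e-02 4.80000e+01]
[8.47135e+01 6.19000e-01 5.78000e-02 4.80000e+01]
[8.26244e+01 6.19000e-01 5.98000e-02 0.00000e+00]
[8.04825e+01 6.19000e-01 5.98000e-02 2.00000e+00]
[7.81857e+01 6.17000e-01 6.18000e-02 2.60000e+01]
[7.76036e+01 6.20000e-01 5.88000e-02 5.80000e+01]
[7.65796e+01 6.19000e-01 5.78000e-02 4.00000e+00]
[7.59961e+01 6.18000e-01 6.18000e-02 1.80000e+01]
[7.56935e+01 6.20000e-01 5.88000e-02 5.00000e+01]
slide [-2.7 -0.4 83.2] turn -360.00696706815256 mod360 359.99303293184744
```

Emit:
jog_arm(
  squeeze=90,
  moves=[
    {"slide":[-3.5,0,10],"angular":[0,0,1],"fingers":0.4},
    {"slide":[-3.5,0,25],"angular":[0,0,1],"fingers":0.4},
    {"slide":[-3.5,0,42],"angular":[0,0,1],"fingers":0.4},
    {"slide":[-3.5,0,60],"angular":[0,0,1],"fingers":0.4},
    {"slide":[-3.5,0,74],"angular":[0,0,1],"fingers":0.4},
    {"slide":[-3.5,0,81],"angular":[0,0,1],"fingers":0.4},
    {"slide":[-3.5,0,83],"angular":[0,0,1],"fingers":0.4},
    {"slide":[-3.5,0,83],"angular":[0,0,1],"fingers":0.4},
  ],
)

```text
clock: 25.97
tcp_pos: [0.6179, 0.0587, 0.0598]
orientation: [-0.001, -0.215, 0.977, 0.0]
wrist_force: [-0.5, 0.6, -0.7]
finger_gap: 0.0512
grip_force: 0.0
```

Emit:
jog_arm(
  squeeze=90,
  moves=[
    {"slide":[0,0,0],"angular":[0,0,0],"fingers":1},
    {"slide":[0,0,0],"angular":[0,0,0],"fingers":1},
    {"slide":[0,0,0],"angular":[0,0,0],"fingers":1},
    {"slide":[0,0,0],"angular":[0,0,0],"fingers":1},
    {"slide":[0,0,0],"angular":[0,0,0],"fingers":1},
  ],
)

```text
clock: 26.38
tcp_pos: [0.619, 0.059, 0.062]
orientation: [0.001, -0.216, 0.976, -0.0]
wrist_force: [-1.4, 2.1, 6.1]
finger_gap: 0.0252
grip_force: 88.4
```

```bash
python3 -c "
from h import *
st(get_state())"
```

```text
t 26.3833 tcp [0.619 0.059 0.062] yaw -155.1 j [-0.03  0.47 -0.07  1.03  0.   -0.47] F [-1.4  2.1  6.1] M [0.357 0.271 0.07 ] gap 0.0252 88.37088111788034
```

Emit:
jog_arm(
  moves=[
    {"slide":[0,0,0],"angular":[0,0,7],"fingers":1},
    {"slide":[0,0,0],"angular":[0,0,14],"fingers":1},
    {"slide":[0,0,0],"angular":[0,0,21],"fingers":1},
    {"slide":[0,0,0],"angular":[0,0,28],"fingers":1},
    {"slide":[0,0,0],"angular":[0,0,35],"fingers":1},
    {"slide":[0,0,0.2],"angular":[0,0,42],"fingers":1},
    {"slide":[0,0,0.3],"angular":[0,0,49],"fingers":1},
    {"slide":[0,0,0.4],"angular":[0,0,56],"fingers":1},
    {"slide":[0,0,0.5],"angular":[0,0,63],"fingers":1},
    {"slide":[0,0,0.6],"angular":[0,0,70],"fingers":1},
  ],
)

```text
clock: 27.22
tcp_pos: [0.6187, 0.0583, 0.0608]
orientation: [0.001, 0.386, 0.922, -0.0]
wrist_force: [-1.3, -0.5, 4.6]
finger_gap: 0.0251
grip_force: 88.3
```

```bash
python3 -c "
from h import *
st(get_state())"
```

```text
t 27.2167 tcp [0.6187 0.0583 0.0608] yaw 134.6 j [-0.03  0.47 -0.07  1.02 -0.    0.76] F [-1.3 -0.5  4.6] M [-0.108  0.361  0.124] gap 0.0251 88.28102408442646
```

Emit:
jog_arm(
  moves=[
    {"slide":[0,0,0],"angular":[0,0,7],"fingers":1},
    {"slide":[0,0,0.1],"angular":[0,0,14],"fingers":1},
    {"slide":[0,0,0.2],"angular":[0,0,21],"fingers":1},
    {"slide":[0,0,0.3],"angular":[0,0,28],"fingers":1},
    {"slide":[0,0,0.4],"angular":[0,0,35],"fingers":1},
    {"slide":[0,0,0.5],"angular":[0,0,42],"fingers":1},
    {"slide":[0,0,0.6],"angular":[0,0,45],"fingers":1},
  ],
)

```text
clock: 27.8
tcp_pos: [0.6182, 0.0583, 0.0601]
orientation: [0.0, 0.71, 0.705, -0.0]
wrist_force: [-2.4, -0.9, 5.0]
finger_gap: 0.025
grip_force: 88.5
```

```bash
python3 -c "
from h import *
st(get_state())"
```

```text
t 27.8 tcp [0.6182 0.0583 0.0601] yaw 89.6 j [-0.03  0.47 -0.07  1.02 -0.    1.54] F [-2.4 -0.9  5. ] M [-0.082  0.624  0.19 ] gap 0.025 88.49092279560864
```

Emit:
jog_arm(
  moves=[
    {"slide":[0,0,0],"angular":[0,0,3],"fingers":1},
    {"slide":[0,0,0.1],"angular":[0,0,6],"fingers":1},
  ],
)

```text
clock: 27.97
tcp_pos: [0.6182, 0.0583, 0.0601]
orientation: [0.0, 0.745, 0.668, -0.0]
wrist_force: [-2.4, 0.2, 5.7]
finger_gap: 0.0251
grip_force: 88.6
```

```bash
python3 -c "
from h import *
st(get_state())"
```

```text
t 27.9667 tcp [0.6182 0.0583 0.0601] yaw 83.8 j [-0.03  0.47 -0.07  1.02 -0.    1.65] F [-2.4  0.2  5.7] M [-0.001  0.734  0.185] gap 0.0251 88.55097976047546
```

Emit:
jog_arm(
  moves=[
    {"slide":[0,0,0],"angular":[0,0,3],"fingers":1},
    {"slide":[0,0,0.1],"angular":[0,0,6],"fingers":1},
  ],
)

```text
clock: 28.13
tcp_pos: [0.6181, 0.0583, 0.0601]
orientation: [0.0, 0.778, 0.628, -0.0]
wrist_force: [-2.6, -1.0, 6.3]
finger_gap: 0.0248
grip_force: 88.6
```

```bash
python3 -c "
from h import *
st(get_state())"
```

```text
t 28.1333 tcp [0.6181 0.0583 0.0601] yaw 77.8 j [-0.03  0.47 -0.07  1.02 -0.    1.75] F [-2.6 -1.   6.3] M [0.002 0.783 0.157] gap 0.0248 88.58946950174868
```

127°.

Emit:
jog_arm(
  moves=[
    {"slide":[0,0,0],"angular":[0,0,3],"fingers":1},
    {"slide":[0,0,0.1],"angular":[0,0,6],"fingers":1},
  ],
)

```text
clock: 28.3
tcp_pos: [0.618, 0.0583, 0.06]
orientation: [0.0, 0.81, 0.586, -0.0]
wrist_force: [-2.9, 0.2, 6.3]
finger_gap: 0.0247
grip_force: 88.6
```

```bash
python3 -c "
from h import *
st(get_state())"
```

```text
t 28.3 tcp [0.618  0.0583 0.06  ] yaw 71.8 j [-0.03  0.47 -0.07  1.02 -0.    1.85] F [-2.9  0.2  6.3] M [0.024 0.868 0.253] gap 0.0247 88.63959261216223
```

Emit:
jog_arm(
  moves=[
    {"slide":[0,0,0],"angular":[0,0,3],"fingers":1},
    {"slide":[0,0,0.1],"angular":[0,0,6],"fingers":1},
  ],
)

```text
clock: 28.47
tcp_pos: [0.618, 0.0584, 0.06]
orientation: [0.0, 0.84, 0.543, -0.0]
wrist_force: [-3.1, -0.5, 6.6]
finger_gap: 0.0251
grip_force: 88.8
```

```bash
python3 -c "
from h import *
st(get_state())"
```

```text
t 28.4667 tcp [0.618  0.0584 0.06  ] yaw 65.8 j [-0.03  0.47 -0.07  1.02 -0.    1.96] F [-3.1 -0.5  6.6] M [0.002 0.896 0.628] gap 0.0251 88.79566721851006
```

Emit:
jog_arm(
  moves=[
    {"slide":[0,0,0],"angular":[0,0,4],"fingers":1},
    {"slide":[0,0,0],"angular":[0,0,8],"fingers":1},
    {"slide":[0,0,0],"angular":[0,0,8],"fingers":1},
    {"slide":[0,0,0],"angular":[0,0,8],"fingers":1},
  ],
)

```text
clock: 28.8
tcp_pos: [0.618, 0.0585, 0.06]
orientation: [0.0, 0.875, 0.484, -0.0]
wrist_force: [-2.6, -0.4, 7.3]
finger_gap: 0.0242
grip_force: 88.7
```

```bash
python3 -c "
from h import *
for i in range(5):
  st(get_state()); read_camera('side')"
```

```text
t 28.8 tcp [0.618  0.0585 0.06  ] yaw 57.9 j [-0.03  0.47 -0.07  1.02 -0.    2.1 ] F [-2.6 -0.4  7.3] M [0.107 0.893 0.451] gap 0.0242 88.6908930586651
t 28.85 tcp [0.6179 0.0585 0.06  ] yaw 57.9 j [-0.03  0.47 -0.07  1.02 -0.    2.1 ] F [-4.1  0.3  6. ] M [0.137 0.873 0.44 ] gap 0.0252 88.69239115621895
t 28.9 tcp [0.6179 0.0585 0.06  ] yaw 57.9 j [-0.03  0.47 -0.07  1.02 -0.    2.1 ] F [-2.9  0.1  6.5] M [0.079 0.813 0.438] gap 0.0251 88.69183187372983
t 28.95 tcp [0.6179 0.0585 0.06  ] yaw 57.9 j [-0.03  0.47 -0.07  1.02 -0.    2.1 ] F [-2.9 -0.1  7.2] M [0.066 0.928 0.401] gap 0.0252 88.69258319959044
t 29.0 tcp [0.6179 0.0585 0.06  ] yaw 57.9 j [-0.03  0.47 -0.07  1.02 -0.    2.1 ] F [-3.4 -0.8  6.7] M [0.075 0.88  0.413] gap 0.0246 88.69212434627116
```

Emit:
jog_arm(
  moves=[
    {"slide":[0,0,0],"angular":[0,0,2],"fingers":1},
    {"slide":[0,0,0],"angular":[0,0,4],"fingers":1},
  ],
)

```text
clock: 29.22
tcp_pos: [0.6179, 0.0585, 0.06]
orientation: [0.0, 0.891, 0.453, -0.0]
wrist_force: [-3.6, 0.4, 6.6]
finger_gap: 0.0251
grip_force: 88.8
```

```bash
python3 -c "
from h import *
for i in range(5):
  st(get_state()); read_camera('side')"
```

```text
t 29.2167 tcp [0.6179 0.0585 0.06  ] yaw 53.9 j [-0.03  0.47 -0.07  1.02 -0.    2.17] F [-3.6  0.4  6.6] M [0.053 0.88  0.884] gap 0.0251 88.81153956754133
t 29.2667 tcp [0.6179 0.0585 0.06  ] yaw 53.8 j [-0.03  0.47 -0.07  1.02 -0.    2.17] F [-2.  -1.2  6.6] M [0.068 0.87  0.79 ] gap 0.025 88.75508647877723
t 29.3167 tcp [0.6179 0.0585 0.06  ] yaw 53.9 j [-0.03  0.47 -0.07  1.02 -0.    2.17] F [-2.9  0.1  6.2] M [0.072 0.84  0.669] gap 0.0252 88.74518259661272
t 29.3667 tcp [0.6179 0.0585 0.06  ] yaw 54.0 j [-0.03  0.47 -0.07  1.02 -0.    2.17] F [-3.9 -0.7  6.3] M [0.07  0.912 0.586] gap 0.0249 88.74903971794993
t 29.4167 tcp [0.6179 0.0585 0.06  ] yaw 54.0 j [-0.03  0.47 -0.07  1.02 -0.    2.17] F [-3.  -0.7  6.3] M [0.099 0.902 0.646] gap 0.0243 88.7498888745904
```

Nut d is snug. I'll release and lift clear.

Emit:
jog_arm(
  moves=[
    {"slide":[0,0,0],"angular":[0,0,0],"fingers":0.4},
    {"slide":[0,0,0],"angular":[0,0,0],"fingers":0.4},
    {"slide":[0,0,-3],"angular":[0,0,0],"fingers":0.4},
    {"slide":[0,0,-30],"angular":[0,0,0],"fingers":0.4},
    {"slide":[0,0,-60],"angular":[0,0,0],"fingers":0.4},
    {"slide":[0,0,-95],"angular":[0,0,0],"fingers":0.4},
    {"slide":[0,0,-120],"angular":[0,0,0],"fingers":0.4},
    {"slide":[0,0,-120],"angular":[0,0,0],"fingers":0.4},
  ],
)

```text
clock: 30.13
tcp_pos: [0.6218, 0.0584, 0.1857]
orientation: [0.003, 0.891, 0.453, 0.005]
wrist_force: [1.2, -0.0, 1.5]
finger_gap: 0.0516
grip_force: 0.0
```

```bash
python3 -c "
from h import *
st(get_state())
p,T,s=shot('scene')
print([(r['p'],onz(p,T,r['point'],.08).round(3)) for r in look_for('gear',p)[:2]])
print(hand_in())"
```

```text
t 30.1333 tcp [0.6218 0.0584 0.1857] yaw 53.9 j [-0.03  0.41  0.14  1.29 -0.    2.17] F [ 1.2 -0.   1.5] M [-0.012 -0.016 -0.001] gap 0.0516 0.0
[(0.61, array([0.55 , 0.111, 0.08 ]))]
the job is handed in; nothing more can be done
None
```

All four nuts are snug by torque (an estimated 0.25 to 0.3 rad past bite each), turned in the order a, c, b, d, then released and handed in at about 30 s; the first grasp at a closed on nothing because the fingertips sit about 26 mm behind the stated TCP, and the shut tips lightly met the stud top (about 3 N).

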